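# Run the kit box under the spout and tip in the nuts

## Robot

A 6-joint arm with a two-finger parallel gripper is mounted at the origin on a cart in front of the work surface, level with it; the furniture and walls round the work are solid. World frame = base frame: x ahead of the robot, y to its left, z up, the work surface at z = 0. Lengths are in m, angles in rad, forces in N, time in s.
With the tool pointing down it reaches from about 0.3 to 0.775 m from the base axis. Payload 14.6 kg.
Tool frame: the origin (TCP) lies on the centre line of the jaws, within the pads' length; the fingertips stand 17 mm ahead of it and the grasp point (between the pads) lies 2 mm behind it (bot.finger_overhang is the distance from the TCP to the fingertips, in m); z points along the fingers, y is the line along which they close (so a half turn about z gives the same grasp; the last joint's range is limited). The gripper opens to 94 mm and grips with 3 to 60 N. Pads are 16 mm wide; open, the fingers measure 119 mm over their backs; the gripper's body (75 mm by 177 mm) begins 78 mm behind the grasp point.
Start: joints at [-0.067, 0.3, 1.521, -0, 1.321, -0.067], TCP at [0.55, -0, 0.222] pointing down, gripper open.
Joint ranges: [-3.03, 3.03], [-0.79, 2.21], [0.23, 2.52], [-1.04, 4.18], [0, 3.07], [-2.55, 2.55]. Speed limits (rad/s): [2.22, 2.22, 2.57, 3.14, 3.14, 3.14].

## Interface

Orientations are given as a unit quaternion [x, y, z, w].
In Python, from plant import sensors, optics, close_job, bot gives the robot as it stands. The module is installed in compiled form; this text tells all that it offers.
- The arm moves only by the tool servo_tool, never from a script. Its argument "targets" is text: rows parted by semicolons, each of 5 numbers parted by spaces: the shift along the world's x, y, z in cm, then the turn about the world's z in rad, then the finger opening in cm, from 0 to 9.4. In form: tx ty tz spin jaw; .... A call has 1 to 10 rows; each row is the pose to reach, as a shift and turn from the pose commanded when the call began; what a row does not reach only later rows make up. A row lasts 1/12 s, in which the tool goes at most 41.7 mm and 7.16 degrees, less where a joint would pass 70% of its speed; a pose out of reach is approached as far as the arm can. A call with a gripper value outside its range is refused whole. The fingers move at their own pace and stop on an object; the grip force is fixed at half the most. Time passes only in rows, so rows that repeat a pose let the fingers close. It gives the time, the measured TCP pose, the force, the opening and the grip force at its end, in the units of the state.
- sensors.get_state(): the state, without advancing time (a new reading comes with each control period).
- optics.camera(name): name is "scene" or "side" or "wrist"; returns a dict with "pixels" (384x512x3 uint8, blue, green, red), "K" (3x3 intrinsics, pixels), "k1" (the pictures are not rectified: a ray, as slopes to the right and down, at radius r is drawn at 1 + k1 r^2 times it, then the intrinsics apply), "eye" and "rotation" of the camera in the world. Camera axes: x right, y down, z forward; pixel columns grow to the right and rows downward; lengths in m; the calibration is good to about 2 mm. A picture is of the moment at which its call begins. There is no depth.
- close_job(): hands the job in; it is judged then, once.
The state is a dict: "clock": time; "joint_positions": joint angles; "joint_velocities": joint speeds; "effort": joint torques, N m; "tcp_pos": TCP position; "tcp_rot": TCP orientation; "force": force on the tool from outside, world axes, zero at the start; "torque": the same for the moment, N m; "width": finger opening in m; "grip_force": force on a finger pad.
Only numpy, scipy, OpenCV 4.12 (cv2) and the standard library are available. Lean on these libraries where they do the work, as an engineer would, in place of code of your own. Each camera call takes 0.05 s, during which the arm holds its last target. There are 200 camera calls.

## Task

The kit box rides on a rail carriage that is locked by its black clamp knob; the knob has a left-hand thread, so loosen it by turning it clockwise (seen from above) until the carriage runs free, then slide the carriage gently along the rail until it rests against the end stop, with the box under the hopper's spout. Next take the scoop and tip its four hex nuts into the hopper, so that all four drop through the spout into the box, and set the empty scoop down level on the bench, with the carriage still at its stop. Do not ram the stop, and leave the other things on the bench where they are.

Things in the scene. Friction and masses are not known exactly. Their poses are not given: they have to be found in the camera images.
- fixture: bench filling fixture, fixed: grey base plate 75 x 420 x 10 mm with a steel rail along it, and at its left end a post that carries a sheet-steel hopper with a square spout. Origin on the bench, on the centre line of the rail; y runs along the rail towards the hopper end (roughly the robot's left), x points roughly away from the robot, z up.
- hopper_mouth (a point): centre of the hopper's open top, 190 mm above the bench, on fixture axes; the mouth is 110 mm (x) by 94 mm (y) inside. The walls slope (55 degrees or steeper) to a 40 x 40 mm throat; the wall on the knob's side is nearly upright. Nothing stands higher than the rim near it.
- spout_outlet (a point): centre of the spout's lower end, 95 mm above the bench, on fixture axes, over the rail; 40 x 40 mm inside. It lies 21 mm towards -y from the mouth's centre.
- end_stop: adjustable dark steel stop block with a rubber face, 34 x 22 x 38 mm, fixed on the rail below the far side of the hopper; it is set 8 mm nearer or farther from day to day. Same axes as the fixture.
- stop_face (a point): the stop's face that meets the carriage, 31 mm above the bench; same axes as the fixture. The carriage is home when carriage_nose reaches this point (within 3 mm along y).
- carriage: aluminium saddle 78 mm wide on the rail, y = -130 to +45 mm, top 36 mm up, with the kit box and clamp knob on it; slides only along the fixture's y (its axes are the fixture's). Origin at bench level under the box's middle. Starts 110 to 185 mm short of the stop, locked: a 25 N push only makes it creep; loosened it slides at 3 to 4 N and stays where left.
- carriage_nose (a point): middle of the saddle plate's end face that meets the stop, 45 mm towards +y from the box's middle, 31 mm above the bench.
- box_floor (a point): middle of the inner floor of the grey open-topped kit box on the carriage, 39 mm above the bench, on the carriage's axes. The box is 84 x 84 mm outside, 3 mm walls, rim 86 mm above the bench, 9 mm below the spout.
- knob_grip (a point): grip point of the black clamp knob on its upright axis, 85 mm up, 102 mm towards -y from the box's middle. Bar grip 46 x 14 mm, its top 6 mm above this point, 20 mm of bar below it; x axis along the bar, turns with it. Left-hand thread: clockwise from above loosens. Takes 0.25 N m; how tight it is cannot be seen: lets go after 1.3 to 2.4 rad, end stop 1.4 rad later. The carriage can be slid by it.
- scoop_grip (a point): middle of the wooden handle of a loose aluminium scoop (0.14 kg), 32 mm up when it stands. Pan 66 mm long (x), 60 mm wide (y), side walls 24 mm, back wall 30 mm, open at the nose, which points to -x; handle along +x, 16 mm wide (y), 18 mm high, 70 mm long, this point 25 mm behind the back wall. z up. Nuts slide out when it is tipped nose-down 40 degrees or more.
- scoop_lip (a point): middle of the scoop's open nose edge on the pan's floor, 91 mm towards -x and 29 mm below the grip point.
- nut_1_mid (a point): middle of a plain steel hex nut, 17 mm across the flats and 8 mm thick, 12 g, one of four lying in the scoop
- nut_2_mid (a point): middle of a plain steel hex nut, 17 mm across the flats and 8 mm thick, 12 g, one of four lying in the scoop
- nut_3_mid (a point): middle of a plain steel hex nut, 17 mm across the flats and 8 mm thick, 12 g, one of four lying in the scoop
- nut_4_mid (a point): middle of a plain steel hex nut, 17 mm across the flats and 8 mm thick, 12 g, one of four lying in the scoop
- screwdriver: screwdriver with a yellow handle, 24x185x22 mm, lying behind the rail; bystander, origin at the centre of its underside
- terminal_strip: white terminal strip, 18x100x17 mm, behind the rail; bystander, origin at the centre of its underside
- heat_sink: finned aluminium heat sink, 50x60x32 mm, behind the hopper; bystander, origin at the centre of its underside
- pot: white screw-top pot, 52 mm in diameter and height, at the back right; bystander, origin at the centre of its underside
- circuit_board: small green circuit board, 50x70x14 mm, left of the fixture; bystander, origin at the centre of its underside
- bench_meter: yellow hand-held multimeter lying on its back, 145x74x48 mm, front left; bystander, origin at the centre of its underside
- hex_keys: folding set of hex keys, 30x90x21 mm, front right; bystander, origin at the centre of its underside

How it is judged:
On the way, in this order (a step that is already met when the one before it is completed fails the run):
1. the carriage rests against its end stop (within 3 mm), the box under the spout (y of carriage_nose in the frame of stop_face above -0.003 m), for 0.2 s.
2. all four nuts are in the kit box, the carriage still at its stop (y of carriage_nose in the frame of stop_face above -0.003 m and x of nut_1_mid in the frame of box_floor between -0.04 and 0.04 m and y of nut_1_mid in the frame of box_floor between -0.04 and 0.04 m and z of nut_1_mid in the frame of box_floor between -0.003 and 0.045 m and x of nut_2_mid in the frame of box_floor between -0.04 and 0.04 m and y of nut_2_mid in the frame of box_floor between -0.04 and 0.04 m and z of nut_2_mid in the frame of box_floor between -0.003 and 0.045 m and x of nut_3_mid in the frame of box_floor between -0.04 and 0.04 m and y of nut_3_mid in the frame of box_floor between -0.04 and 0.04 m and z of nut_3_mid in the frame of box_floor between -0.003 and 0.045 m and x of nut_4_mid in the frame of box_floor between -0.04 and 0.04 m and y of nut_4_mid in the frame of box_floor between -0.04 and 0.04 m and z of nut_4_mid in the frame of box_floor between -0.003 and 0.045 m), for 0.2 s.
At the end, for the whole second after the job is handed in: The carriage is at its end stop (its nose within 3 mm of the stop face), all four nuts lie inside the kit box below its rim, and the scoop stands released on the bench itself (not on another thing), level within 0.1 rad (all of step 2 and angle between scoop_grip's own z axis and vertical below 0.1 rad and height (world z) of scoop_grip between 0.024 and 0.04 m); the robot touches nothing.
It fails at once if the carriage is pressed or rammed against the end stop with more than 60 N (contact force between carriage and end_stop above 60 N).
It fails at once if one of the other things on the bench is shifted by more than 30 mm (distance of any of screwdriver, terminal_strip, heat_sink, pot, circuit_board, bench_meter, hex_keys from where it was at the start of the episode above 0.03 m).
It also fails if it takes over 72 s, if anything falls off the work surface, if the arm or the gripper's body presses on something with over 40 N, if the wrist force passes 120 N, or if a joint passes its speed limit or range.

## Working session

There is one attempt and no reset: what is moved stays moved. The work goes in short steps, Python scripts to look and compute and a tool call to move; the robot and the scene stay as the last step left them, time stands still between calls to the robot, and variables do not carry over. Pictures are saved under pics/ and viewed, at most 10 in all, crops included, and the job is handed in when it is done.

Besides the shell and the picture viewer there is one more tool, called in YAML: its name, and indented under it one key for each argument. servo_tool: Moves the arm, as the interface text tells. Its arguments: {"type":"object","properties":{"targets":{"type":"string"}},"required":["targets"]}

```bash
mkdir -p pics
cat > h.py <<'E'
import numpy as np, cv2, json
from plant import sensors, optics, close_job, bot
def cam(n, save=None):
    c=optics.camera(n); c['K']=np.array(c['K'],float); c['eye']=np.array(c['eye'],float); c['R']=np.array(c['rotation'],float)
    if save: cv2.imwrite('pics/'+save,c['pixels'])
    return c
def ray(c,p):
    K=c['K']; k=c['k1']
    d=np.array([k,0,0,0,0],float)
    s=cv2.undistortPoints(np.array([[p]],float),K,d,None,None,None)[0,0]
    v=c['R']@np.array([s[0],s[1],1.]); return v/np.linalg.norm(v)
def onz(c,p,z):
    v=ray(c,p); return c['eye']+v*(z-c['eye'][2])/v[2]
def two(c1,p1,c2,p2):
    a,b=ray(c1,p1),ray(c2,p2); A=np.c_[a,-b]
    t=np.linalg.lstsq(A,c2['eye']-c1['eye'],rcond=None)[0]
    q1=c1['eye']+t[0]*a; q2=c2['eye']+t[1]*b
    return (q1+q2)/2, np.linalg.norm(q1-q2)
def proj(c,X):
    s=c['R'].T@(np.array(X,float)-c['eye']); s=s[:2]/s[2]; s=s*(1+c['k1']*(s@s))
    return c['K'][:2,:2]@s+c['K'][:2,2]
E
python3 - <<'E'
from h import *
for n in ['scene','side','wrist']:
    c=cam(n,f'{n}0.png'); print(n,c['eye'].round(3),c['R'].round(3).tolist(),c['K'][0,0],c['k1'])
np.set_printoptions(precision=3,suppress=True); print(sensors.get_state())
im=[cv2.imread(f'pics/{n}0.png') for n in('scene','side')]
E
```

```text
scene [-0.02   0.782  0.953] [-0.259, 0.864, -0.415, 0.12] 395.8262870132305 0.035601423378150795
side [ 0.273 -1.035  0.905] [0.888, -0.12, 0.07, -0.439] 400.12035412708747 -0.12279808796448444
wrist [0.55  0.083 0.384] [0.99, 0.001, -0.001, 0.144] 272.9356363095742 -0.024839007896341452
{'clock': 0.15, 'joint_positions': array([-0.067,  0.3  ,  1.521, -0.   ,  1.321, -0.067]), 'joint_velocities': array([ 0.001, -0.001, -0.001, -0.   , -0.001, -0.001]), 'effort': array([ -0.   , -53.196, -35.282,   0.071,   0.024,  -0.   ]), 'tcp_pos': array([ 0.55 , -0.   ,  0.222]), 'tcp_rot': array([ 0.707,  0.707, -0.   , -0.   ]), 'force': array([-0.182,  0.115,  0.265]), 'torque': array([ 0.   ,  0.033, -0.012]), 'grip_force': 0.0, 'width': 0.0939014545329343}
```

View pics/scene0.png

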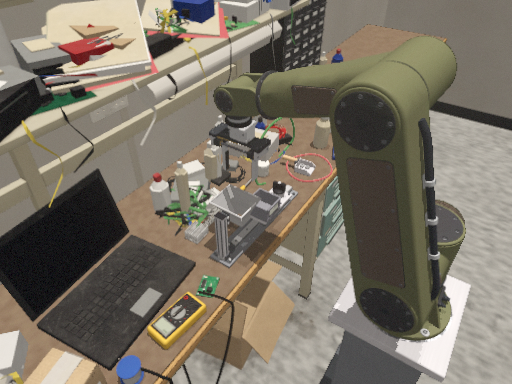

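View pics/side0.png

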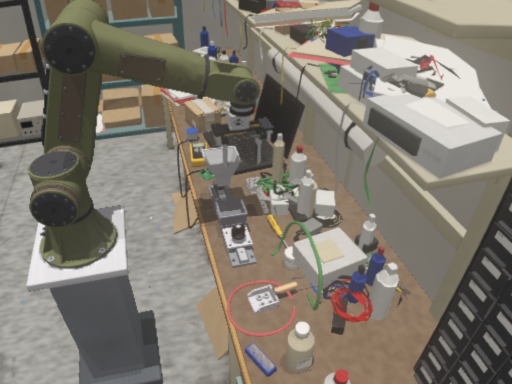

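```bash
sed -i "s/c\['R'\]=np.array(c\['rotation'\],float)/c['R']=Q.from_quat(c['rotation']).as_matrix()/; s/^import numpy as np, cv2, json/import numpy as np, cv2\nfrom scipy.spatial.transform import Rotation as Q\nnp.set_printoptions(precision=4,suppress=True)/" h.py
python3 - <<'E'
import cv2,numpy as np
s=cv2.imread('pics/side0.png');w=cv2.imread('pics/wrist0.png');c=cv2.imread('pics/scene0.png')
A=cv2.resize(s[140:320,190:310],(400,600),interpolation=cv2.INTER_CUBIC)
B=cv2.resize(w,(400,300));C=cv2.resize(c[170:275,200:340],(400,300),interpolation=cv2.INTER_CUBIC)
cv2.imwrite('pics/c1.png',np.hstack([A,np.vstack([B,C])]))
E
```

```text
(no output)
```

View pics/c1.png

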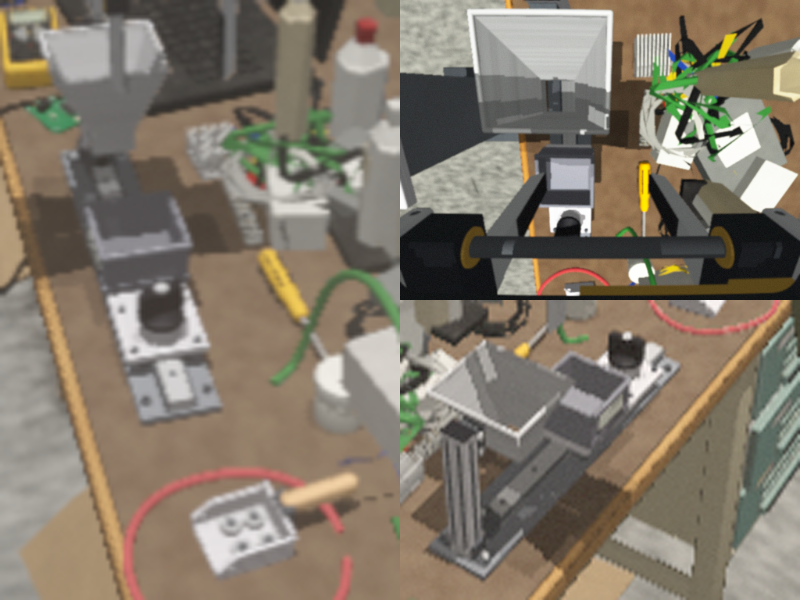

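Run:
```python
from h import *
s=cam('side');w=cam('wrist')
f=lambda x,y:(190+x/3.3333,140+y/3.3333)
for n,p,z in [('knob',f(160,288),.091),('lip',f(205,550),.003),('handle end',f(352,484),.035),('handle start',f(285,498),.035),('plate R end',f(180,412),.01),('boxrimfr',f(150,255),.086),('plate r-corner',f(220,405),.01),('plate l corner',f(142,420),.01)]: print(n,onz(s,p,z))
g=lambda x,y:((x-400)*1.28,y*1.28)
for n,p in [('TL',g(470,10)),('TR',g(612,10)),('BR',g(608,133)),('BL',g(484,133))]: print(n,onz(w,p,.19))
for n,p,z in [('knob',g(570,225),.091),('spout',g(557,95),.095)]: print(n,onz(w,p,z))
```

```text
knob [ 0.496  -0.1628  0.091 ]
lip [ 0.4757 -0.3889  0.003 ]
handle end [ 0.6052 -0.3795  0.035 ]
handle start [ 0.5465 -0.3787  0.035 ]
plate R end [ 0.4941 -0.2418  0.01  ]
boxrimfr [ 0.4998 -0.1104  0.086 ]
plate r-corner [ 0.5314 -0.2429  0.01  ]
plate l corner [ 0.4587 -0.2425  0.01  ]
TL [0.4475 0.1435 0.19  ]
TR [0.562  0.1427 0.19  ]
BR [0.5602 0.0423 0.19  ]
BL [0.4447 0.0423 0.19  ]
knob [ 0.5067 -0.129   0.091 ]
spout [0.4973 0.0731 0.095 ]
```

servo_tool:
  targets: "-1.5 -4 1 0 9.4;-3 -8 2 0 9.4;-4.5 -12 3 0 9.4;-5.5 -16 3 0 9.4;-5.5 -16 3 0 9.4;-5.5 -16 3 0 9.4;-5.5 -16 3 0 9.4"

```text
clock: 0.83
tcp_pos: [0.495, -0.1597, 0.2523]
tcp_rot: [0.707, 0.707, 0.0, -0.0]
force: [0.1, 0.4, -0.2]
width: 0.094
grip_force: 0.0
```

Run:
```python
from h import *
w=cam('wrist','w1.png'); print(sensors.get_state()['tcp_pos'],w['eye'])
cv2.imwrite('pics/w1b.png',cv2.resize(w['pixels'],(800,600),interpolation=cv2.INTER_CUBIC))
```

```text
[ 0.4952 -0.1591  0.2522] [ 0.4955 -0.0766  0.4139]
```

View pics/w1b.png

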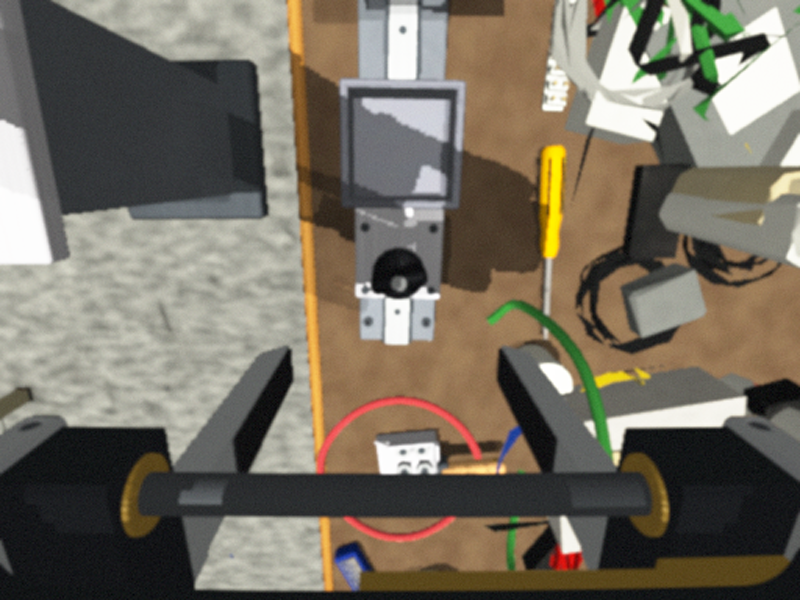

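Run:
```python
from h import *
im=cv2.imread('pics/w1.png'); k=im[150:205,225:290]
k=cv2.resize(k,(650,550),interpolation=cv2.INTER_CUBIC)
k=(255*(np.clip(k/110.,0,1))**.6).astype(np.uint8); cv2.imwrite('pics/k1.png',k)
w=cam('wrist'); 
for p,z in [((341,80),.086),((466,82),.086),((459,208),.086),((343,205),.086),((359,342),.01),((434,342),.01)]: print(onz(w,np.array(p)*.64,z))
```

```text
[ 0.458  -0.0124  0.086 ]
[ 0.5455 -0.0135  0.086 ]
[ 0.5442 -0.1003  0.086 ]
[ 0.4568 -0.0982  0.086 ]
[ 0.4597 -0.2398  0.01  ]
[ 0.536  -0.2397  0.01  ]
```

View pics/k1.png

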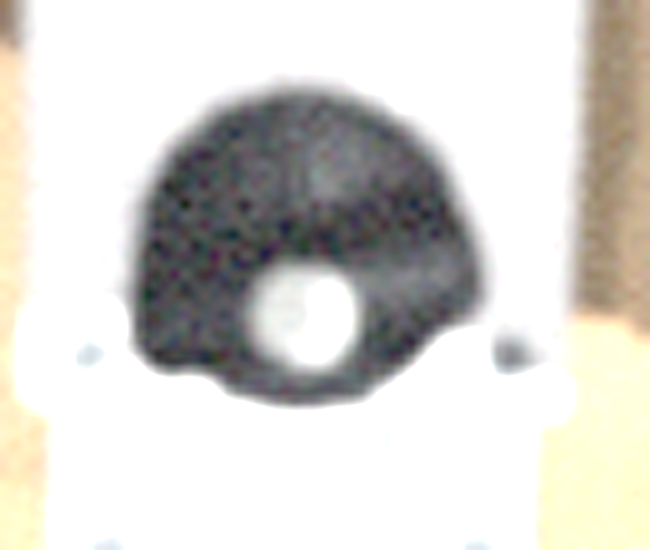

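servo_tool:
  targets: "0.3 -1.5 -4 0 9.4;0.5 -3.5 -8 0 9.4;0.5 -4.5 -11 0 9.4;0.5 -4.5 -11 0 9.4;0.5 -4.5 -11 0 9.4"

```text
clock: 1.35
tcp_pos: [0.4999, -0.2038, 0.1417]
tcp_rot: [0.707, 0.707, -0.0, -0.002]
force: [0.6, -0.5, 1.4]
width: 0.0936
grip_force: 0.0
```

Run:
```python
from h import *
w=cam('wrist','w2.png'); print(sensors.get_state()['tcp_pos'],w['eye'],proj(w,[.4996,-.158,.091]))
k=w['pixels']; k=(255*(np.clip(k/130.,0,1))**.6).astype(np.uint8)
u,v=proj(w,[.4996,-.158,.091]).astype(int);u0=max(u-90,0);v0=max(v-70,0);print(u0,v0)
cv2.imwrite('pics/k2.png',cv2.resize(k[v0:v0+135,u0:u0+180],(800,600),interpolation=cv2.INTER_CUBIC))
```

```text
[ 0.5007 -0.204   0.1436] [ 0.5007 -0.1209  0.3035] [251.705  160.9823]
161 90
```

View pics/k2.png

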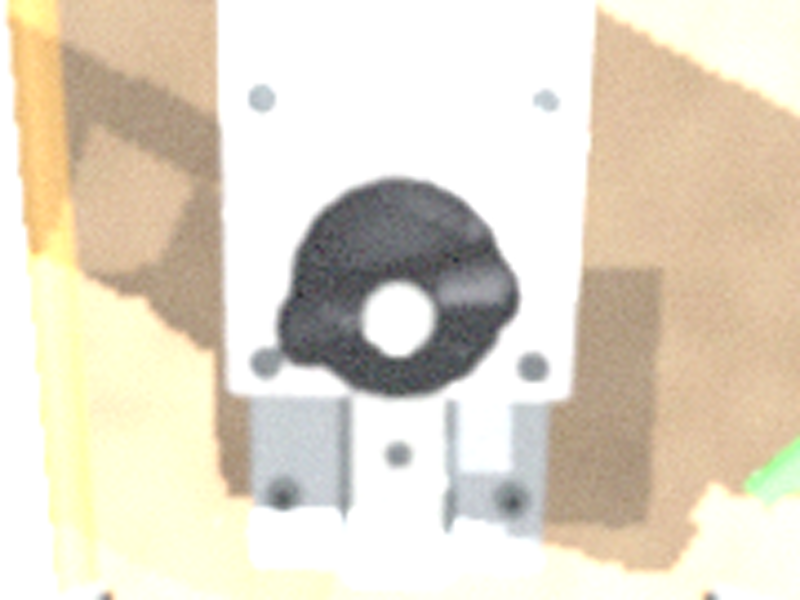

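servo_tool:
  targets: "0 0.5 0 0.12 9.4;0 1 0 0.24 9;0 2 0 0.36 8;0 3 0 0.48 7;-0.1 4 0 0.6 6;-0.1 4.6 0 0.72 5;-0.1 4.6 0 0.84 5;-0.1 4.6 0 0.96 5;-0.1 4.6 0 1.08 5;-0.1 4.6 0 1.2 5"

```text
clock: 2.23
tcp_pos: [0.5002, -0.158, 0.1454]
tcp_rot: [0.181, 0.984, -0.0, 0.002]
force: [-0.5, 1.0, -0.5]
width: 0.05
grip_force: 0.0
```

servo_tool:
  targets: "0 0 0 0.12 5;0 0 0 0.24 5;0 0 0 0.36 5;0 0 0 0.48 5;0 0 0 0.56 5;0 0 0 0.56 5;0 0 -1.5 0.56 5;0 0 -3 0.56 5;0 0 -4.5 0.56 5;0 0 -5.6 0.56 5"

```text
clock: 3.07
tcp_pos: [0.4996, -0.1584, 0.0871]
tcp_rot: [-0.093, 0.996, -0.0, 0.001]
force: [-0.7, 0.0, 0.7]
width: 0.05
grip_force: 0.0
```

servo_tool:
  targets: "0 0 0 0 5;0 0 0 0 3;0 0 0 0 1;0 0 0 0 1;0 0 0 0 1;0 0 0 0 1;0 0 0 0 1"

```text
clock: 3.65
tcp_pos: [0.4989, -0.1581, 0.0867]
tcp_rot: [-0.094, 0.996, 0.001, -0.0]
force: [-2.9, 23.8, 12.2]
width: 0.0136
grip_force: 30.2
```

Run:
```python
from h import *
s=sensors.get_state(); print({k:s[k] for k in s if k!='effort'}, Q.from_quat(s['tcp_rot']).as_matrix()[:,1])
```

```text
{'clock': 3.65, 'joint_positions': array([-0.3777,  0.3982,  1.7311,  0.002 ,  1.0133, -2.1384]), 'joint_velocities': array([ 0.0194, -0.0032,  0.0081,  0.0378,  0.0262, -0.0012]), 'tcp_pos': array([ 0.4989, -0.1581,  0.0867]), 'tcp_rot': array([-0.0943,  0.9955,  0.001 , -0.0001]), 'force': array([-2.8766, 23.8154, 12.233 ]), 'torque': array([4.4197, 0.5223, 0.0851]), 'grip_force': 30.193091332912445, 'width': 0.013634896708719925} [-0.1877  0.9822  0.002 ]
```

servo_tool:
  targets: "0 0.1 0 0 1;0 0.1 0.05 0 1;0 0.1 0.05 -0.1 1;0 0.1 0.05 -0.2 1;0 0.1 0.05 -0.3 1;0 0.1 0.05 -0.4 1"

```text
clock: 4.15
tcp_pos: [0.4989, -0.1579, 0.0868]
tcp_rot: [0.108, 0.994, 0.0, -0.0]
force: [-0.8, 0.9, -1.5]
width: 0.0137
grip_force: 29.9
```

Forces small, the knob follows. Continue to 2.55 rad in total.

servo_tool:
  targets: "0 0 0 -0.1 1;0 0 0 -0.2 1;0 0 0 -0.3 1;0 0 0 -0.4 1;0 0 0 -0.5 1;0 0 0 -0.6 1;0 0 0 -0.7 1;0 0 0 -0.8 1;0 0 0 -0.9 1;0 0 0 -1 1"

```text
clock: 4.98
tcp_pos: [0.4984, -0.1584, 0.0865]
tcp_rot: [0.571, 0.821, -0.001, -0.0]
force: [-4.1, -3.1, -3.3]
width: 0.014
grip_force: 30.0
```

servo_tool:
  targets: "0 0 0 -0.1 1;0 0 0 -0.2 1;0 0 0 -0.3 1;0 0 0 -0.4 1;0 0 0 -0.5 1;0 0 0 -0.6 1;0 0 0 -0.7 1;0 0 0 -0.8 1;0 0 0 -0.9 1;0 0 0 -1 1"

```text
clock: 5.82
tcp_pos: [0.4979, -0.1582, 0.0865]
tcp_rot: [0.895, 0.447, -0.001, -0.001]
force: [-8.0, -1.0, 0.1]
width: 0.0138
grip_force: 30.0
```

servo_tool:
  targets: "0 0 0 -0.1 1;0 0 0 -0.15 1;0 0 0 -0.15 1;0 0 0 -0.15 1"

```text
clock: 6.15
tcp_pos: [0.4978, -0.1581, 0.0865]
tcp_rot: [0.925, 0.38, -0.001, -0.001]
force: [-8.2, -0.6, 1.0]
width: 0.0135
grip_force: 29.9
```

Run:
```python
from h import *
s=sensors.get_state(); print(s['joint_positions'],s['force'],s['torque'], Q.from_quat(s['tcp_rot']).as_matrix()[:,1])
w=cam('side','s2.png')
```

```text
[-0.3773  0.3977  1.7327 -0.0011  1.0144  0.4137] [-8.151  -0.5975  0.9614] [-0.1034  1.583   0.0946] [ 0.7036 -0.7106 -0.0025]
```

servo_tool:
  targets: "0 0.3 0 0 1;0 0.9 0 0 1;0 1.6 0 0 1;0.05 2.4 0 0 1;0.05 3.2 0 0 1;0.05 4.0 0 0 1;0.1 4.8 0 0 1;0.1 5.6 0 0 1;0.1 6.4 0 0 1;0.1 7 0 0 1"

```text
clock: 7.03
tcp_pos: [0.499, -0.0878, 0.0865]
tcp_rot: [0.925, 0.381, -0.001, -0.0]
force: [-6.4, -1.9, -1.7]
width: 0.0139
grip_force: 29.9
```

Run:
```python
from h import *
s=sensors.get_state(); print(s['tcp_pos'],s['force'],s['torque'])
a=cam('side','s3.png')['pixels'][130:270,180:300];b=cam('scene','c3.png')['pixels'][170:275,190:310]
cv2.imwrite('pics/v3.png',np.hstack([cv2.resize(a,(400,467),interpolation=2),cv2.resize(b,(400,467),interpolation=2)]))
```

```text
[ 0.499  -0.0878  0.0865] [-6.4056 -1.9148 -1.6863] [-0.503   1.1682  0.061 ]
```

View pics/v3.png

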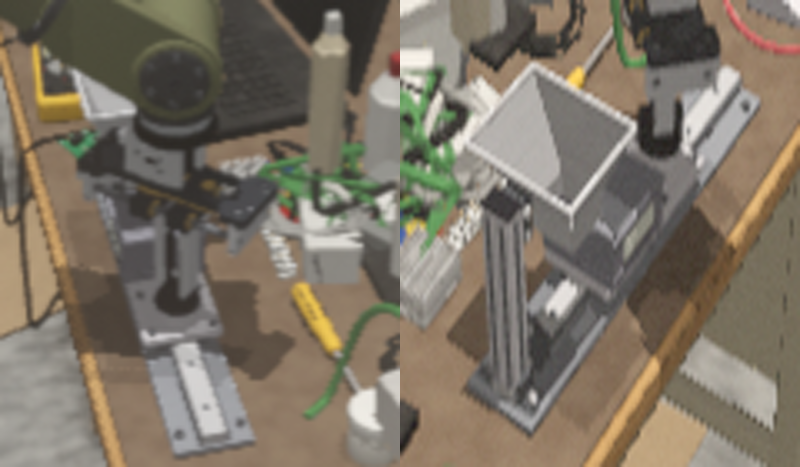

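servo_tool:
  targets: "0 0 0 0 4;0 0 0 0 4;0 0 1.5 0 4;0 0 3.2 0 4;0 -1 3.2 0.12 3;0 -2 3.2 0.24 2;0 -3 3.2 0.36 1;0 -4 3.2 0.48 0;0 -5 3.2 0.6 0;0 -5 3.2 0.72 0"

```text
clock: 7.97
tcp_pos: [0.5002, -0.1397, 0.1191]
tcp_rot: [0.73, 0.684, 0.0, 0.001]
force: [-0.6, 0.4, 0.2]
width: 0.0034
grip_force: 0.0
```

servo_tool:
  targets: "0 0 0 0.07 0;0 0 -1 0.07 0;0 0 -2.5 0.07 0;0 0 -3.8 0.07 0;0 0.5 -3.8 0.07 0;0 1 -3.8 0.07 0;0 1.5 -3.8 0.07 0;0 2 -3.8 0.07 0;0 2.5 -3.8 0.07 0;0 3 -3.8 0.07 0"

```text
clock: 8.8
tcp_pos: [0.5006, -0.1077, 0.0817]
tcp_rot: [0.707, 0.707, 0.0, 0.001]
force: [3.0, -2.2, -0.1]
width: 0.0005
grip_force: 2.2
```

servo_tool:
  targets: "0 0.4 0 0 0;0 0.8 0 0 0;0 1.2 0 0 0;0 1.6 0 0 0;0 2 0 0 0;0 2.4 0 0 0;0 2.8 0 0 0;0 3.1 0 0 0;0 3.4 0 0 0;0 3.6 0 0 0"

```text
clock: 9.63
tcp_pos: [0.5009, -0.0718, 0.0816]
tcp_rot: [0.707, 0.707, 0.001, 0.001]
force: [6.5, -3.1, 0.6]
width: 0.0004
grip_force: 3.4
```

Run:
```python
from h import *
s=sensors.get_state(); print(s['tcp_pos'],s['force'],s['torque'])
a=cam('side','s4.png')['pixels'][130:270,180:300];b=cam('scene','c4.png')['pixels'][170:275,190:310]
w=cam('wrist','w4.png')['pixels'][:300,100:400]
cv2.imwrite('pics/v4.png',np.hstack([cv2.resize(w,(400,400),interpolation=2),cv2.resize(b,(400,400),interpolation=2)]))
```

```text
[ 0.5009 -0.0718  0.0816] [ 6.5114 -3.0677  0.6202] [-0.4909 -1.2109 -0.0483]
```

View pics/v4.png

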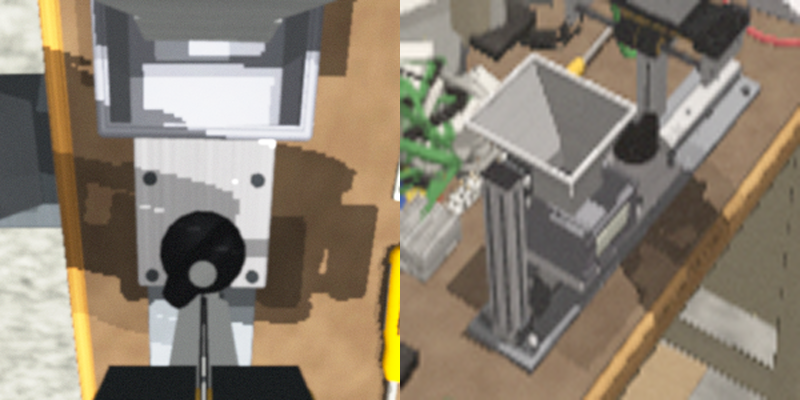

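servo_tool:
  targets: "0 0.1 0 0 0;0 0.2 0 0 0;0 0.3 0 0 0;0 0.4 0 0 0;0 0.5 0 0 0;0 0.6 0 0 0"

```text
clock: 10.28
tcp_pos: [0.5, -0.0659, 0.081]
tcp_rot: [0.707, 0.707, 0.0, -0.0]
force: [1.6, -2.9, 2.0]
width: 0.0002
grip_force: 1.3
```

servo_tool:
  targets: "0 0.1 0 0 0;0 0.2 0 0 0;0 0.3 0 0 0;0 0.4 0 0 0;0 0.4 0 0 0"

```text
clock: 10.7
tcp_pos: [0.4999, -0.0617, 0.0809]
tcp_rot: [0.707, 0.707, -0.0, -0.0]
force: [0.5, -2.4, 0.6]
width: 0.0004
grip_force: 0.7
```

servo_tool:
  targets: "0 0.1 0 0 0;0 0.2 0 0 0;0 0.3 0 0 0;0 0.4 0 0 0;0 0.4 0 0 0"

```text
clock: 11.12
tcp_pos: [0.5, -0.0578, 0.0809]
tcp_rot: [0.707, 0.707, 0.0, -0.0]
force: [1.2, -1.5, -0.2]
width: 0.0008
grip_force: 0.7
```

servo_tool:
  targets: "0 0.1 0 0 0;0 0.2 0 0 0;0 0.3 0 0 0;0 0.3 0 0 0"

```text
clock: 11.45
tcp_pos: [0.5, -0.0556, 0.081]
tcp_rot: [0.707, 0.707, -0.0, 0.001]
force: [-0.2, -8.7, 0.8]
width: 0.0005
grip_force: 4.4
```

servo_tool:
  targets: "0 0.05 0 0 0;0 0.05 0 0 0;0 0.05 0 0 0"

```text
clock: 11.7
tcp_pos: [0.5001, -0.0554, 0.0811]
tcp_rot: [0.707, 0.707, -0.001, 0.001]
force: [-0.0, -11.8, 1.8]
width: 0.0006
grip_force: 5.6
```

servo_tool:
  targets: "0 -0.5 0 0 0;0 -1.5 0 0 2;0 -3 1 0 5;0 -5 4 0 8;0 -9 6 0 9.4;1 -13 9 0 9.4;2 -17 12 0 9.4;3.5 -21 14 0 9.4;5 -25 14 0 9.4;5 -29 14 0 9.4"

```text
clock: 12.53
tcp_pos: [0.5479, -0.3238, 0.2212]
tcp_rot: [0.707, 0.707, 0.001, 0.001]
force: [0.6, 0.2, -0.2]
width: 0.0573
grip_force: 0.0
```

servo_tool:
  targets: "0 -3.5 0 0 9.4;0 -5 0 0 9.4;0 -5 0 0 9.4;0 -5 0 0 9.4;0 -5 0 0 9.4"

```text
clock: 12.95
tcp_pos: [0.5469, -0.3712, 0.219]
tcp_rot: [0.707, 0.707, 0.0, -0.0]
force: [0.0, -0.3, 0.1]
width: 0.0901
grip_force: 0.0
```

```bash
cat >> h.py <<'E'
def save(n,f):
    c=cam(n,f+'.png'); np.savez(f+'.npz',K=c['K'],k1=c['k1'],eye=c['eye'],R=c['R']); return c
def load(f): return dict(np.load(f+'.npz'))
E
python3 - <<'E'
from h import *
w=save('wrist','a1'); print(sensors.get_state()['tcp_pos'])
cv2.imwrite('pics/a1b.png',cv2.resize(w['pixels'],(800,600),interpolation=2))
E
```

```text
[ 0.5471 -0.3709  0.2193]
```

View pics/a1b.png

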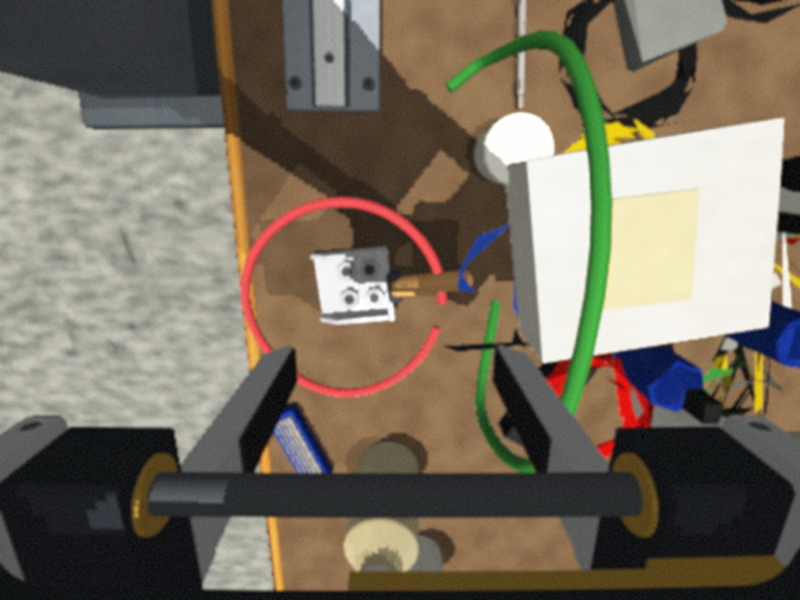

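Run:
```python
from h import *
w=load('a1'); im=cv2.imread('pics/a1.png'); s=save('side','s5'); si=s['pixels']
def hm(im,box):
    x0,y0,x1,y1=box; h=cv2.cvtColor(im,cv2.COLOR_BGR2HSV)[y0:y1,x0:x1].astype(int)
    return h
h=hm(im,(246,172,300,196)); 
print('row hue/sat/val at col 275:',[tuple(x) for x in h[:,275-246]])
print('row at y=183:',[tuple(x) for x in h[183-172]][::2])
h=hm(si,(265,275,300,300)); m=((h[...,0]>8)&(h[...,0]<22)&(h[...,1]>90)&(h[...,2]>150)).astype(np.uint8)
n,l,st,ce=cv2.connectedComponentsWithStats(m); print(st,ce)
i=1+st[1:,4].argmax(); pts=np.argwhere(l==i)[:,::-1]+[265,275]; r=cv2.minAreaRect(pts.astype(np.float32)); print(r,cv2.boxPoints(r))
print(onz(s,r[0],.032))
for p in [(312,254),(388,247),(395,321),(320,325)]: print(onz(w,np.array(p)*.64,.025))
print('nuts',[onz(w,np.array(p)*.64,.01) for p in [(347,270),(370,268),(348,298),(374,296)]])
```

```text
row hue/sat/val at col 275: [(np.int64(5), np.int64(163), np.int64(102)), (np.int64(7), np.int64(140), np.int64(80)), (np.int64(13), np.int64(128), np.int64(78)), (np.int64(15), np.int64(134), np.int64(97)), (np.int64(16), np.int64(146), np.int64(112)), (np.int64(15), np.int64(143), np.int64(118)), (np.int64(15), np.int64(135), np.int64(123)), (np.int64(15), np.int64(137), np.int64(125)), (np.int64(15), np.int64(135), np.int64(128)), (np.int64(15), np.int64(136), np.int64(129)), (np.int64(16), np.int64(143), np.int64(128)), (np.int64(16), np.int64(136), np.int64(129)), (np.int64(15), np.int64(138), np.int64(124)), (np.int64(16), np.int64(145), np.int64(118)), (np.int64(17), np.int64(143), np.int64(125)), (np.int64(18), np.int64(132), np.int64(120)), (np.int64(16), np.int64(123), np.int64(122)), (np.int64(16), np.int64(117), np.int64(133)), (np.int64(15), np.int64(117), np.int64(139)), (np.int64(16), np.int64(117), np.int64(144)), (np.int64(16), np.int64(110), np.int64(146)), (np.int64(15), np.int64(114), np.int64(143)), (np.int64(15), np.int64(111), np.int64(149)), (np.int64(16), np.
[... 1099 characters left out ...]
.int64(173), np.int64(51), np.int64(106)), (np.int64(113), np.int64(184), np.int64(144)), (np.int64(111), np.int64(204), np.int64(151)), (np.int64(112), np.int64(199), np.int64(149))]
[[  0   0  35  25 859]
 [ 10  11   8   6  16]] [[17.0454 11.9651]
 [14.5625 13.875 ]]
((279.0000305175781, 289.5000305175781), (4.4721360206604, 6.708203315734863), 63.43495178222656) [[275. 289.]
 [281. 286.]
 [283. 290.]
 [277. 293.]]
[ 0.5567 -0.3793  0.032 ]
[ 0.4777 -0.3526  0.025 ]
[ 0.5418 -0.3466  0.025 ]
[ 0.5478 -0.4123  0.025 ]
[ 0.4814 -0.4162  0.025 ]
nuts [array([ 0.5051, -0.3697,  0.01  ]), array([ 0.5256, -0.3678,  0.01  ]), array([ 0.5053, -0.3956,  0.01  ]), array([ 0.5288, -0.3936,  0.01  ])]
```

servo_tool:
  targets: "1 -2 -3 0 9.4;2 -4 -6 0 9.4;2 -4 -6 0 9.4;2 -4 -6 0 9.4;2 -4 -6 0 9.4"

```text
clock: 13.47
tcp_pos: [0.5674, -0.4111, 0.1608]
tcp_rot: [0.707, 0.707, 0.0, 0.001]
force: [-0.5, -0.3, 0.3]
width: 0.0941
grip_force: 0.0
```

Run:
```python
from h import *
w=save('wrist','a2'); print(sensors.get_state()['tcp_pos'])
p=proj(w,[.55,-.38,.03]).astype(int); print(p); x0=max(p[0]-110,0); y0=max(p[1]-75,0); print(x0,y0)
k=w['pixels'][y0:y0+150,x0:x0+200]; k=(255*(k/255.)**.7).astype(np.uint8)
cv2.imwrite('pics/a2b.png',cv2.resize(k,(800,600),interpolation=2))
```

```text
[ 0.5676 -0.4112  0.1617]
[235 161]
125 86
```

View pics/a2b.png

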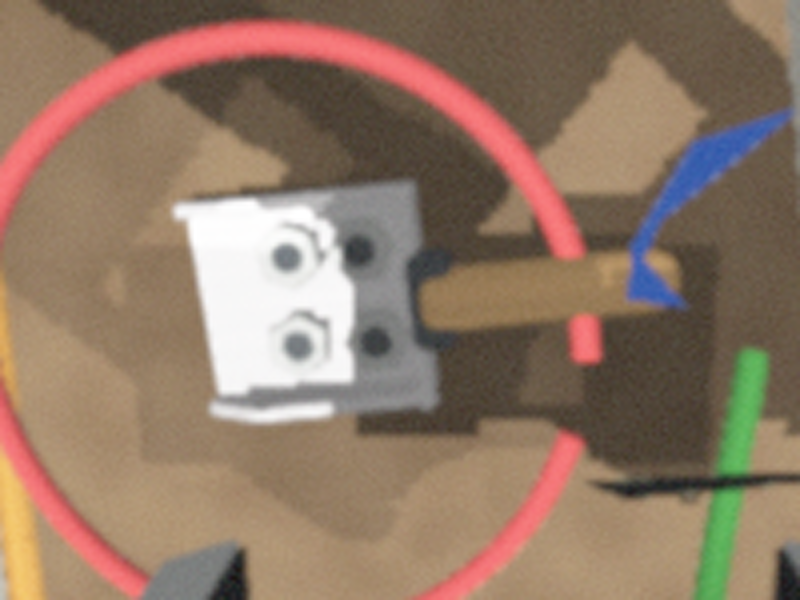

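Run:
```python
from h import *
a,b=load('a1'),load('a2')
A=lambda p:np.array(p)*.64; B=lambda p:np.array(p)/4+[125,86]
for n,p,q in [('+yf',(312,254),(178,208)),('+yb',(388,247),(412,182)),('-yf',(320,325),(212,408)),('-yb',(395,321),(437,403)),('hstart',(392,285),(418,298)),('blue',(462,264),(640,245)),('bluetip',(470,290),(685,305)),('nut',(348,298),(300,345)),('nut',(370,268),(358,250))]:
    print(n,*two(a,A(p),b,B(p) if 0 else B(q)), onz(b,B(q),.027))
for q in [(430,300),(550,288),(675,275)]: print('h',onz(b,B(q),.041))
print('bottle base',onz(a,A((385,460)),0), 'hexkeys',onz(a,A((300,440)),.02))
```

```text
+yf [ 0.4733 -0.3568  0.005 ] 0.0015034572846174571 [ 0.4793 -0.3554  0.027 ]
+yb [ 0.5411 -0.3493  0.0108] 0.0012311515469991918 [ 0.542  -0.3486  0.027 ]
-yf [ 0.4847 -0.4107  0.0345] 0.004783109269666975 [ 0.4843 -0.4108  0.027 ]
-yb [ 0.5483 -0.405   0.0443] 0.001391182748082983 [ 0.5476 -0.4093  0.027 ]
hstart [ 0.5445 -0.3771  0.0373] 0.0020040645145161613 [ 0.543  -0.3796  0.027 ]
blue [ 0.6091 -0.3692 -0.0116] 0.003169856192912193 [ 0.603  -0.3651  0.027 ]
bluetip [ 0.6118 -0.3793  0.0403] 0.004012943191423216 [ 0.6159 -0.3814  0.027 ]
nut [ 0.5036 -0.4    -0.0057] 0.0002738454039007886 [ 0.51   -0.3927  0.027 ]
nut [ 0.5251 -0.3684  0.0093] 0.001247710410072205 [ 0.5271 -0.3665  0.027 ]
h [ 0.5472 -0.3776  0.041 ]
h [ 0.5784 -0.3745  0.041 ]
h [ 0.6107 -0.371   0.041 ]
bottle base [ 0.5377 -0.5757  0.    ] hexkeys [ 0.4549 -0.5378  0.02  ]
```

servo_tool:
  targets: "0 1 0 -0.12 8;0 2 0 -0.24 7;0 3 0 -0.36 6;-0.3 3.5 0 -0.48 5;-0.3 3.5 0 -0.6 5;-0.3 3.5 0 -0.72 5;-0.3 3.5 0 -0.84 5;-0.3 3.5 0 -0.96 5;-0.3 3.5 0 -1.08 5;-0.3 3.5 0 -1.2 5"

```text
clock: 14.35
tcp_pos: [0.5644, -0.3763, 0.162]
tcp_rot: [0.983, 0.182, 0.001, 0.001]
force: [0.2, 0.4, -0.3]
width: 0.0502
grip_force: 0.0
```

servo_tool:
  targets: "0 0 0 -0.12 5;0 0 0 -0.24 5;0 0 0 -0.28 5;0 0 -3 -0.28 5;0 0 -6 -0.28 5;0 0 -9 -0.28 5;0 0 -9 -0.28 5;0 0 -9 -0.28 5"

```text
clock: 15.02
tcp_pos: [0.5641, -0.3764, 0.0706]
tcp_rot: [0.999, 0.046, 0.0, 0.0]
force: [0.1, -0.3, 0.5]
width: 0.05
grip_force: 0.0
```

Run:
```python
from h import *
s=sensors.get_state(); print(s['tcp_pos'],s['force'],s['joint_positions'], Q.from_quat(s['tcp_rot']).as_matrix()[:,1],.1)
```

```text
[ 0.5641 -0.3764  0.0706] [ 0.0948 -0.3459  0.4637] [-0.6424  0.727   1.2488  0.0001  1.1655  0.837 ] [ 0.0913 -0.9958  0.0002] 0.1
```

servo_tool:
  targets: "0 0 -2 0 5;0 0 -4 0 5;0 0 -4 0 5;0 0 -4 0 4;0 0 -4 0 3;0 0 -4 0 2;0 0 -4 0 1;0 0 -4 0 1;0 0 -4 0 1;0 0 -4 0 1"

```text
clock: 15.85
tcp_pos: [0.5642, -0.377, 0.0299]
tcp_rot: [0.999, 0.045, 0.0, 0.0]
force: [0.3, 0.1, 4.2]
width: 0.0156
grip_force: 30.0
```

servo_tool:
  targets: "0 0 0 0 1;0 0 0 0 1;0 0 0.3 0 1;0 0 0.6 0 1;0 0 1 0 1;0 0 1.5 0 1;0 0 2 0 1;0 0 2 0 1;0 0 2 0 1"

```text
clock: 16.6
tcp_pos: [0.5641, -0.377, 0.0496]
tcp_rot: [0.999, 0.045, 0.0, 0.0]
force: [0.3, -0.1, -1.5]
width: 0.0157
grip_force: 30.0
```

Run:
```python
from h import *
s=sensors.get_state(); print(s['tcp_pos'],s['force'],s['torque'])
b=save('side','s6'); a=cv2.imread('pics/s5.png')
w=save('wrist','w6')
# bright scoop pan pixels in side
for im in (a,b['pixels']):
    g=im[270:325,235:305].astype(int); m=((g.min(2)>150)&(g.max(2)-g.min(2)<25)).astype(np.uint8)
    n,l,st,ce=cv2.connectedComponentsWithStats(m); i=1+st[1:,4].argmax(); pts=np.argwhere(l==i)[:,::-1]+[235,270]
    print(st[i],ce[i]+[235,270],[pts[np.argmin(f)] for f in (pts[:,0],-pts[:,0],pts[:,1],-pts[:,1])])
```

```text
[ 0.5641 -0.377   0.0496] [ 0.3317 -0.0986 -1.5383] [0.0756 0.0547 0.0043]
[ 13  24  31  18 230] [260.1913 302.0739] [array([248, 297]), array([278, 299]), array([257, 294]), array([254, 311])]
[ 13  14  31  23 314] [259.8631 295.7197] [array([248, 289]), array([278, 294]), array([255, 284]), array([254, 306])]
```

servo_tool:
  targets: "0 0 0.5 0 1;0 0 1.5 0 1;0 0 3 0 1;0 0 5 0 1;0 0 7 0 1;0 0.5 9 0 1;0 1.5 11 0 1;0 3 13 0 1;0 5 15 0.03 1;0 7 17 0.08 1"

```text
clock: 17.53
tcp_pos: [0.5637, -0.3063, 0.2211]
tcp_rot: [0.996, 0.085, 0.0, 0.0]
force: [-0.7, 0.5, -1.8]
width: 0.0157
grip_force: 30.0
```

servo_tool:
  targets: "-0.2 2 1.5 0.06 1;-0.5 4 3 0.12 1;-0.8 6 4 0.18 1;-1.1 8 5 0.24 1;-1.4 10 5 0.3 1;-1.7 12 5 0.36 1;-2 14 5 0.42 1;-2.3 16 5 0.48 1;-2.6 18 5 0.54 1;-2.9 20 5 0.6 1"

```text
clock: 18.37
tcp_pos: [0.5346, -0.1059, 0.2702]
tcp_rot: [0.926, 0.377, 0.0, 0.0]
force: [0.2, 0.2, -2.5]
width: 0.0157
grip_force: 30.0
```

servo_tool:
  targets: "-0.3 2 0 0.07 1;-0.6 4 0 0.14 1;-0.9 6 0 0.21 1;-1.2 8 0 0.28 1;-1.5 10 0 0.35 1;-1.8 12 0 0.42 1;-2.1 14 0 0.49 1;-2.4 16 0 0.56 1;-2.7 18 0 0.63 1;-3.1 20 0 0.7 1"

```text
clock: 19.2
tcp_pos: [0.5036, 0.0941, 0.2702]
tcp_rot: [0.74, 0.672, 0.0, 0.0]
force: [0.2, 0.6, -1.3]
width: 0.0155
grip_force: 30.0
```

servo_tool:
  targets: "0 2 0 0.06 1;0 4 0 0.08 1;0 6 0 0.08 1;0 7.2 0 0.087 1;0 7.7 0 0.087 1;0 7.7 0 0.087 1;0 7.7 0 0.087 1"

```text
clock: 19.78
tcp_pos: [0.504, 0.1696, 0.2694]
tcp_rot: [0.712, 0.702, -0.0, 0.0]
force: [-0.1, 0.1, -1.7]
width: 0.016
grip_force: 30.0
```

Run:
```python
from h import *
s=sensors.get_state(); print(s['tcp_pos'],s['force'],s['joint_positions'], Q.from_quat(s['tcp_rot']).as_matrix()[:,1])
s=save('side','s7');c=save('scene','c7');w=save('wrist','w7')
# rim bright/edges: hopper rim corners via scene: print expected projections
for X in [(.4475,.1435,.19),(.562,.1427,.19),(.5602,.0423,.19),(.4447,.0423,.19)]: print(proj(s,X),proj(c,X),proj(w,X))
```

```text
[0.504  0.1696 0.2694] [-0.081   0.1446 -1.7251] [ 0.2559  0.2263  1.5043 -0.0002  1.411   0.269 ] [ 0.9999 -0.0131  0.0001]
[202.1414 149.3348] [240.3104 217.6684] [193.5358 230.3025]
[234.5057 145.2313] [207.9894 202.1949] [312.5567 229.6731]
[241.3218 160.3332] [229.1825 184.1528] [305.8978 315.6553]
[206.8578 165.1294] [261.0013 197.9736] [198.2281 316.7628]
```

servo_tool:
  targets: "0 0 -1 0 1;0 0 -2.5 0 1;0 0 -4 0 1;0 0 -5.5 0 1;0 0 -6.3 0 1;0 -0.7 -6.3 0 1;0 -1.4 -6.3 0 1;0 -2.2 -6.3 0 1;0 -3 -6.3 0 1;0 -3.3 -6.3 0 1"

```text
clock: 20.77
tcp_pos: [0.5042, 0.1366, 0.2066]
tcp_rot: [0.712, 0.702, 0.001, 0.0]
force: [-0.0, 6.0, 5.3]
width: 0.0155
grip_force: 33.9
```

servo_tool:
  targets: "0 -0.2 0 0 1;0 -0.4 0 0 1;0 -0.6 0 0 1;0 -0.8 0 0 1;0 -0.8 0 0 1"

```text
clock: 21.18
tcp_pos: [0.5037, 0.1283, 0.2055]
tcp_rot: [0.712, 0.702, -0.001, -0.0]
force: [0.3, -0.3, -2.4]
width: 0.016
grip_force: 30.0
```

```bash
cat >> h.py <<'E'
def handle(f=None):
    c=load(f) if f else cam('wrist'); im=cv2.imread('pics/'+f+'.png') if f else c['pixels']
    h=cv2.cvtColor(cv2.GaussianBlur(im,(3,3),0),cv2.COLOR_BGR2HSV).astype(int)
    m=((h[...,0]>10)&(h[...,0]<22)&(h[...,1]>85)&(h[...,2]>90)).astype(np.uint8); m[:,:215]=0; m[:,300:]=0
    n,l,st,ce=cv2.connectedComponentsWithStats(m)
    return c,im,[(st[i].tolist(),ce[i].round(1).tolist()) for i in range(1,n) if st[i,4]>60]
def pred(c,tcp,th,s=.05,a=.0855,yaw=-.0136):
    f=np.array([np.sin(yaw)*1,-np.cos(yaw),0]); u=np.array([0,0,1.])
    F=f*np.cos(th)-u*np.sin(th); U=f*np.sin(th)+u*np.cos(th); g=np.array(tcp)+[0,0,.002]
    return dict(tail=proj(c,g-s*F),tailtop=proj(c,g-s*F+.009*U),lip=proj(c,g+a*F-.029*U),back=proj(c,g+.02*F))
E
python3 - <<'E'
from h import *
c,im,r=handle('w7'); print(r); print(pred(c,[.504,.1696,.2694],0))
w=save('wrist','w8'); c,im,r=handle('w8'); print(r); t=sensors.get_state()['tcp_pos']
for th in (0,.2,.4): print(th,pred(c,t,th))
print(c['eye'],t)
E
```

```text
[([215, 0, 85, 228, 6561], [268.1, 99.5]), ([215, 101, 10, 28, 161], [218.0, 117.7]), ([251, 148, 15, 9, 133], [258.0, 152.1]), ([239, 173, 28, 106, 2654], [252.3, 224.6]), ([215, 197, 14, 31, 179], [218.6, 210.1]), ([218, 291, 9, 54, 271], [221.5, 318.2]), ([279, 291, 8, 54, 283], [283.2, 318.1]), ([215, 336, 85, 42, 1237], [261.2, 369.1])]
{'tail': array([251.6231, 168.9281]), 'tailtop': array([251.5776, 172.1652]), 'lip': array([251.7293, 320.125 ]), 'back': array([251.6275, 271.8014])}
[([215, 0, 85, 212, 7982], [263.9, 76.3]), ([239, 162, 28, 114, 2911], [252.3, 218.0]), ([218, 291, 8, 54, 278], [221.3, 318.6]), ([279, 291, 8, 54, 291], [283.2, 318.3]), ([215, 359, 85, 19, 1112], [261.2, 370.4])]
0 {'tail': array([251.7104, 169.0485]), 'tailtop': array([251.6505, 172.302 ]), 'lip': array([251.7931, 320.1217]), 'back': array([251.6796, 271.8732])}
0.2 {'tail': array([251.6435, 174.4003]), 'tailtop': array([251.5767, 181.3756]), 'lip': array([251.8592, 299.8845]), 'back': array([251.702 , 268.0896])}
0.4 {'tail': array([251.5707, 183.8348]), 'tailtop': array([251.5001, 194.7446]), 'lip': array([251.9144, 280.004 ]), 'back': array([251.7231, 263.5844])}
[0.5054 0.2115 0.3671] [0.5037 0.1285 0.2056]
```

Run:
```python
from h import *
a=cv2.imread('pics/w7.png');b=cv2.imread('pics/w8.png')
c=load('w7')
def P(c,tcp,th,sl):
    f=np.array([-.0136,-1,0]);u=np.array([0,0,1.]);F=f*np.cos(th)-u*np.sin(th);U=f*np.sin(th)+u*np.cos(th);L=np.array([1,-.0136,0]);g=np.array(tcp)+[0,0,.002]
    return [proj(c,g+p*F+q*L+r*U).round(0) for p,q,r in [(.0195-sl,.03,-.005),(.0195-sl,-.03,-.005),(.0855-sl,.03,-.005),(.0855-sl,-.03,-.005),(-.05-sl,0,.009)]]
t=[.504,.1696,.2694]
for th,sl in [(0,0),(0,.004),(-.15,0),(-.15,.004),(.15,.004),(.3,0)]: print(th,sl,*P(c,t,th,sl))
for n,(u,v) in zip('bR bL fR fL tail'.split(),P(c,t,0,0)):
    u,v=int(u),int(v); T=a[v-11:v+12,u-11:u+12]; y0,x0=v-41,u-26; S=b[y0:v+42,x0:u+27]
    r=cv2.matchTemplate(S,T,cv2.TM_CCOEFF_NORMED); _,mx,_,loc=cv2.minMaxLoc(r); print(n,(u,v),'moved',loc[0]+x0-(u-11),loc[1]+y0-(v-11),round(mx,2))
```

```text
0 0 [295. 267.] [208. 267.] [291. 343.] [212. 343.] [252. 172.]
0 0.004 [296. 262.] [208. 262.] [291. 339.] [212. 339.] [252. 165.]
-0.15 0 [296. 270.] [207. 270.] [294. 357.] [210. 357.] [252. 168.]
-0.15 0.004 [296. 265.] [207. 264.] [294. 352.] [210. 352.] [252. 161.]
0.15 0.004 [295. 259.] [208. 259.] [289. 325.] [214. 325.] [252. 172.]
0.3 0 [294. 260.] [209. 260.] [287. 314.] [216. 314.] [251. 187.]
bR (295, 267) moved 0 0 0.89
bL (208, 267) moved -15 0 0.87
fR (291, 343) moved 0 0 0.99
fL (212, 343) moved 0 0 0.99
tail (252, 172) moved 2 -9 0.54
```

servo_tool:
  targets: "0 0.8 0 0 1;0 1.6 0 0 1;0 2.4 1 0 1;0 3.3 2.5 0 1;0 4.1 4 0 1;0 4.1 5.5 0 1;0 4.1 6.3 0 1;0 4.1 6.3 0 1;0 4.1 6.3 0 1"

```text
clock: 21.98
tcp_pos: [0.5039, 0.1702, 0.2689]
tcp_rot: [0.712, 0.702, -0.0, -0.0]
force: [0.2, -0.7, -0.9]
width: 0.0158
grip_force: 30.0
```

Run:
```python
from h import *
s=sensors.get_state(); print(s['tcp_pos'],s['force'])
for n,o in [('side','s7'),('scene','c7'),('wrist','w7')]:
    c=save(n,o[0]+'9'); a=cv2.imread(f'pics/{o}.png').astype(int); d=np.abs(c['pixels'].astype(int)-a).max(2)
    m=(cv2.blur(d.astype(np.float32),(3,3))>25).astype(np.uint8)
    k,l,st,ce=cv2.connectedComponentsWithStats(m); print(n,[(st[i].tolist()) for i in range(1,k) if st[i,4]>8])
    print('  tcp',proj(c,s['tcp_pos']))
print(handle('w9')[2])
```

```text
[0.5039 0.1702 0.2689] [ 0.1676 -0.6561 -0.901 ]
side [[213, 121, 8, 7, 38], [209, 124, 23, 22, 340]]
  tcp [215.8664 123.393 ]
scene [[249, 132, 4, 4, 9], [268, 132, 5, 3, 15], [255, 135, 5, 3, 14], [244, 158, 4, 3, 10], [190, 161, 10, 5, 26], [225, 174, 6, 5, 22], [224, 180, 22, 12, 157], [213, 187, 4, 5, 12], [225, 196, 10, 5, 31], [217, 200, 5, 5, 11], [203, 203, 7, 5, 24]]
  tcp [216.5616 193.8005]
wrist [[199, 0, 12, 40, 138], [219, 0, 3, 7, 15], [231, 0, 10, 9, 40], [238, 0, 11, 47, 195], [246, 0, 12, 58, 246], [274, 0, 3, 4, 10], [288, 0, 4, 20, 56], [324, 0, 3, 17, 46], [449, 0, 16, 111, 388], [461, 0, 14, 110, 477], [225, 3, 4, 5, 14], [275, 7, 3, 9, 23], [195, 8, 2, 22, 36], [211, 9, 4, 5, 16], [177, 10, 3, 4, 10], [231, 12, 5, 4, 15], [276, 19, 3, 9, 25], [231, 29, 6, 9, 23], [277, 31, 3, 9, 24], [235, 33, 5, 4, 15], [179, 34, 3, 5, 11], [209, 41, 9, 3, 23], [278, 43, 3, 9, 24], [180, 46, 3, 5, 13], [279, 55, 3, 8, 21], [280, 67, 3, 7, 19], [182, 70, 3, 5, 11], [228, 72, 11, 6, 31], [228, 72, 15, 16, 61], [189, 77, 3, 5, 9], [281, 79, 3, 6, 16], [214, 80, 10, 4, 15], [244
[... 2418 characters left out ...]
[236, 272, 34, 33, 817], [365, 276, 20, 7, 93], [361, 285, 23, 17, 79], [446, 296, 4, 7, 22], [445, 313, 22, 14, 100], [445, 314, 2, 5, 9], [87, 321, 50, 5, 165], [228, 329, 19, 24, 231], [257, 329, 21, 25, 284], [423, 328, 21, 19, 125], [365, 347, 11, 7, 54], [367, 357, 24, 8, 72], [414, 366, 24, 11, 105], [391, 374, 9, 4, 17]]
  tcp [251.9772 244.0404]
[([215, 0, 85, 229, 6513], [268.3, 98.9]), ([215, 100, 10, 30, 164], [218.0, 117.1]), ([252, 149, 15, 9, 129], [258.9, 153.0]), ([239, 162, 28, 114, 2874], [252.2, 218.4]), ([215, 198, 14, 31, 204], [218.9, 210.5]), ([218, 291, 8, 54, 264], [221.4, 318.5]), ([279, 291, 8, 54, 280], [283.2, 318.2]), ([215, 353, 85, 25, 1204], [261.0, 369.8])]
```

Run:
```python
from h import *
def P(c,tcp,th,sl):
    f=np.array([-.0136,-1,0]);u=np.array([0,0,1.]);F=f*np.cos(th)-u*np.sin(th);U=f*np.sin(th)+u*np.cos(th);L=np.array([1,-.0136,0]);g=np.array(tcp)+[0,0,.002]
    return [proj(c,g+p*F+q*L+r*U).round(0).astype(int).tolist() for p,q,r in [(.0855-sl,-.03,-.03),(.0855-sl,.03,-.03),(.0855-sl,-.03,-.006),(.0855-sl,.03,-.006),(.0195-sl,-.03,0),(.0195-sl,.03,0)]]
s=load('s7'); t=[.504,.17,.269]
print('lipL lipR topL topR backL backR')
for th,sl in [(0,0),(0,.004),(-.2,.004),(-.4,.004),(.2,.004),(.5,.004)]: print(th,P(s,t,th,sl))
for n in('s7','s9'):
    g=cv2.cvtColor(cv2.imread(f'pics/{n}.png'),cv2.COLOR_BGR2GRAY)[116:152:2,200:240:2]; print(n); print('\n'.join(' '.join('%3d'%x for x in r) for r in g))
```

```text
lipL lipR topL topR backL backR
0 [[212, 144], [230, 142], [212, 137], [230, 135], [208, 126], [226, 125]]
0 [[212, 143], [230, 141], [212, 137], [230, 135], [208, 126], [225, 124]]
-0.2 [[212, 139], [230, 137], [211, 132], [230, 130], [208, 125], [225, 123]]
-0.4 [[212, 135], [230, 133], [211, 127], [229, 125], [208, 124], [225, 122]]
0.2 [[212, 146], [229, 144], [212, 141], [230, 139], [208, 127], [225, 125]]
0.5 [[211, 149], [228, 147], [211, 145], [229, 143], [208, 128], [225, 126]]
s7
115  99 101 113 113 110 108 102  92  73 110  94 100 121 115 126 124 127 128 128
 97  94  96 112 113 110 109  99  98  74 110 116 119 121 121 124 124 123 125 126
 95  92  99 114 118 109 110  96 101  72 110 120 124 122 122 123 121 122 122 123
 96  95  95 104 100 107 112  95 102  78 109 120 124 120 120 118 116 119 121 122
 96  95  97 106 109 107 109  82  95  88  92 118 120 118 118 120 118 118 119 119
 94  93  94 107 106 108 104  69  71  79  90 113 118 115 117 119 114  97  95  92
 90  91  92 105 109 114 114 109 114 114 120 115 115 121  74  71  70  66  65  67
 88  93  90 102 116 114 115 115 115 114 120 1
[... 1577 characters left out ...]
 112 164 194 192 211 212 200 197 194 170  75  64  62  63  62
119 121  70  70  70  80 148 169 145 130 121 113  80  76  67  63  63  65  62  62
119 123 104  62  69  69  72  76  71  69  69  69  66  65  63  61  63  61  63  62
117 119 120  90  65  68  67  72  72  69  68  67  65  64  65  61  59  62  60  62
138 132 129 129  63  66  68  70  69  67  68  71  72  63  64  64  66  70  61  61
180 177 122 155  97  61  66  69  84 105 120 132 136  86  67  65  65  65  75  64
144 124  98 165 117  65  62  57  50  54  65 138 141 128 120 124 122 113  69  68
136 133  83 157 115 106  92  95  96  97  98 106 108 121 121 121 118 167 103  63
127 129 104 109 108 108 107 106 107 106 106 107 107 123 126 125 125 156 174  63
```

servo_tool:
  targets: "0 -1 0 0 1;0 -3 0 0 1;0 -5 0 0 1;0 -7 0 0 1;0 -9 0 0 1;0 -11 0 0 1;0 -13 0 0 1;0 -15 -1 0 1;0 -16 -2.5 0 1;0 -16 -4 0 1"

```text
clock: 22.97
tcp_pos: [0.5037, 0.0076, 0.2286]
tcp_rot: [0.712, 0.702, -0.0, 0.0]
force: [0.4, 0.8, -1.4]
width: 0.0164
grip_force: 30.0
```

servo_tool:
  targets: "0 0 -0.6 0 1;0 0 -1.2 0 1;0 0 -1.8 0 1;0 0 -1.8 0 1;0 0 -1.8 0 1"

```text
clock: 23.38
tcp_pos: [0.504, 0.0103, 0.2114]
tcp_rot: [0.712, 0.703, 0.0, 0.0]
force: [-0.4, -0.1, -1.0]
width: 0.0159
grip_force: 30.0
```

servo_tool:
  targets: "0 0 -0.4 0 1;0 0 -0.8 0 1;0 0 -1.2 0 1;0 0 -1.5 0 1;0 0 -1.5 0 1;0 0 -1.5 0 1"

```text
clock: 23.88
tcp_pos: [0.5041, 0.0102, 0.1963]
tcp_rot: [0.712, 0.702, 0.0, 0.0]
force: [1.0, 0.3, 0.3]
width: 0.0156
grip_force: 30.0
```

Run:
```python
from h import *
w=save('wrist','w10'); s=sensors.get_state(); print(s['tcp_pos'],s['force']); c,im,r=handle('w10'); print([x for x in r if x[0][0]>230])
```

```text
[0.504  0.0102 0.1962] [ 1.3281 -0.7144  0.2458]
[([273, 0, 27, 15, 374], [286.9, 6.9]), ([239, 162, 28, 114, 2776], [252.4, 218.3]), ([282, 196, 18, 71, 589], [293.7, 235.1]), ([283, 307, 3, 36, 78], [284.2, 326.7]), ([279, 362, 21, 14, 139], [289.0, 369.3])]
```

servo_tool:
  targets: "0 0 -0.25 0 1;0 0 -0.5 0 1;0 0 -0.75 0 1;0 0 -1 0 1;0 0 -1 0 1"

```text
clock: 24.35
tcp_pos: [0.5042, 0.0097, 0.1863]
tcp_rot: [0.712, 0.702, 0.0, 0.001]
force: [0.6, -2.9, 3.7]
width: 0.0154
grip_force: 30.0
```

```bash
cat > st.py <<'E'
from h import *
import sys
f=sys.argv[1]
save('wrist','w'+f); b=save('side','s'+f); s=sensors.get_state(); print(s['tcp_pos'],s['force'],s['torque']); c,im,r=handle('w'+f); print([x for x in r if 230<x[0][0]<250])
g=cv2.cvtColor(b['pixels'],cv2.COLOR_BGR2GRAY); p=proj(b,s['tcp_pos']); u,v=p.round().astype(int); print(p)
# column profile through pan just left and right of the finger
for du in (-1,3,7,11): print(du,g[v:v+44:2,u+du].tolist())
E
python3 st.py 11
```

```text
[0.5041 0.01   0.1863] [ 1.2673 -2.2607  2.6172] [-0.1673 -0.1043 -0.048 ]
[([237, 165, 31, 114, 2874], [252.4, 220.6])]
[226.9903 168.9092]
-1 [69, 113, 117, 118, 96, 148, 133, 147, 215, 227, 223, 117, 83, 82, 82, 87, 68, 56, 55, 56, 56, 62]
3 [74, 116, 117, 117, 112, 117, 182, 206, 227, 227, 202, 89, 81, 82, 66, 86, 65, 55, 55, 54, 55, 59]
7 [117, 117, 117, 110, 113, 135, 186, 152, 228, 228, 171, 84, 82, 83, 82, 79, 126, 119, 69, 57, 65, 100]
11 [80, 74, 123, 176, 139, 122, 175, 211, 224, 224, 130, 83, 83, 84, 85, 83, 80, 88, 93, 107, 144, 150]
```

```bash
cat > fit.py <<'E'
from h import *
def P(c,tcp,th,sl,up):
    f=np.array([-.0136,-1,0]);u=np.array([0,0,1.]);F=f*np.cos(th)-u*np.sin(th);U=f*np.sin(th)+u*np.cos(th);g=np.array(tcp)+[0,0,.002]
    q=proj(c,tcp)[1]
    return [round(proj(c,g+p*F+(r+up)*U)[1]-q,1) for p,r in [(.0195-sl,0),(.0855-sl,-.03)]]
def tab(f,tcp):
    c=load(f); print(f)
    for up in (0,.005,.01,.015): print(up,[(th,P(c,tcp,th,.004,up)) for th in (-.4,-.2,0,.2,.4,.6)])
if __name__=='__main__':
    tab('s9',[.5039,.1702,.2689]); tab('s11',[.5041,.01,.1863])
E
python3 fit.py
```

```text
s9
0 [(-0.4, [np.float64(-0.2), np.float64(10.5)]), (-0.2, [np.float64(0.7), np.float64(15.0)]), (0, [np.float64(1.5), np.float64(18.8)]), (0.2, [np.float64(2.3), np.float64(21.8)]), (0.4, [np.float64(3.0), np.float64(23.8)]), (0.6, [np.float64(3.5), np.float64(24.7)])]
0.005 [(-0.4, [np.float64(-1.7), np.float64(8.9)]), (-0.2, [np.float64(-0.7), np.float64(13.5)]), (0, [np.float64(0.2), np.float64(17.5)]), (0.2, [np.float64(1.2), np.float64(20.7)]), (0.4, [np.float64(2.0), np.float64(22.9)]), (0.6, [np.float64(2.8), np.float64(24.1)])]
0.01 [(-0.4, [np.float64(-3.2), np.float64(7.4)]), (-0.2, [np.float64(-2.2), np.float64(12.1)]), (0, [np.float64(-1.1), np.float64(16.2)]), (0.2, [np.float64(-0.0), np.float64(19.5)]), (0.4, [np.float64(1.1), np.float64(22.0)]), (0.6, [np.float64(2.1), np.float64(23.5)])]
0.015 [(-0.4, [np.float64(-4.7), np.float64(5.8)]), (-0.2, [np.float64(-3.6), np.float64(10.6)]), (0, [np.float64(-2.4), np.float64(14.8)]), (0.2, [np.float64(-1.2), np.float64(18.4)]), (0.4, [np.float64(0.1), np.float64(21.1)]), (0.6, [np.float64(1.4), np.float64(22.9)])]
s11
0 [(-0
[... 380 characters left out ...]
, np.float64(20.5)]), (0.2, [np.float64(1.8), np.float64(23.3)]), (0.4, [np.float64(2.6), np.float64(25.0)]), (0.6, [np.float64(3.3), np.float64(25.7)])]
0.01 [(-0.4, [np.float64(-2.7), np.float64(10.6)]), (-0.2, [np.float64(-1.6), np.float64(15.3)]), (0, [np.float64(-0.5), np.float64(19.2)]), (0.2, [np.float64(0.7), np.float64(22.2)]), (0.4, [np.float64(1.8), np.float64(24.2)]), (0.6, [np.float64(2.8), np.float64(25.2)])]
0.015 [(-0.4, [np.float64(-4.3), np.float64(9.0)]), (-0.2, [np.float64(-3.1), np.float64(13.8)]), (0, [np.float64(-1.8), np.float64(17.9)]), (0.2, [np.float64(-0.5), np.float64(21.1)]), (0.4, [np.float64(0.9), np.float64(23.5)]), (0.6, [np.float64(2.2), np.float64(24.7)])]
```

servo_tool:
  targets: "0 0 -0.2 0 1;0 0 -0.4 0 1;0 0 -0.6 0 1;0 0 -0.8 0 1;0 0 -1 0 1;0 0 -1 0 1;0 0 -1 0 1"

```text
clock: 25.03
tcp_pos: [0.5042, 0.0102, 0.1766]
tcp_rot: [0.712, 0.702, 0.0, 0.0]
force: [-0.2, -1.4, 6.6]
width: 0.0157
grip_force: 32.6
```

```bash
python3 st.py 12; python3 -c "
from fit import *
tab('s12',sensors.get_state()['tcp_pos'])" | tr -d 'np.float64'
```

```text
[0.5042 0.0102 0.1767] [-0.1325 -1.6862  6.409 ] [ 0.1043  0.0272 -0.0064]
[([236, 174, 33, 105, 2843], [252.3, 224.1])]
[227.0594 171.3484]
-1 [77, 85, 115, 117, 106, 100, 131, 135, 134, 199, 229, 230, 184, 87, 89, 71, 59, 59, 60, 59, 65, 117]
3 [71, 104, 115, 116, 110, 113, 126, 178, 204, 225, 229, 227, 136, 69, 88, 69, 59, 59, 59, 59, 63, 113]
7 [100, 117, 115, 115, 95, 114, 122, 183, 148, 230, 231, 225, 98, 84, 81, 127, 120, 72, 60, 66, 99, 116]
11 [61, 69, 130, 140, 142, 165, 133, 163, 195, 218, 226, 192, 90, 87, 85, 83, 90, 95, 109, 144, 151, 143]
s12
0 [(-0, [(0), (139)]), (-02, [(13), (183)]), (0, [(21), (218)]), (02, [(29), (23)]), (0, [(35), (257)]), (0, [(39), (21)])]
0005 [(-0, [(-12), (123)]), (-02, [(-02), (18)]), (0, [(08), (205)]), (02, [(18), (232)]), (0, [(2), (250)]), (0, [(33), (25)])]
001 [(-0, [(-27), (107)]), (-02, [(-1), (153)]), (0, [(-05), (192)]), (02, [(07), (222)]), (0, [(18), (22)]), (0, [(28), (251)])]
0015 [(-0, [(-2), (91)]), (-02, [(-30), (139)]), (0, [(-18), (179)]), (02, [(-0), (211)]), (0, [(09), (23)]), (0, [(22), (2)])]
```

servo_tool:
  targets: "0 0 1.5 0 1;0 0 3.5 0 1;0 0 5.5 0 1;0 0 7.5 0 1;0 0.5 9 0 1;0 2 9.3 0 1;0 4 9.3 0 1;0 6 9.3 0 1;0 8 9.3 0 1;0 10 9.3 0 1"

```text
clock: 25.97
tcp_pos: [0.5035, 0.1112, 0.2686]
tcp_rot: [0.712, 0.703, -0.0, -0.001]
force: [0.7, -0.2, -1.8]
width: 0.0157
grip_force: 31.6
```

servo_tool:
  targets: "0 1.5 0 0 1;0 2.2 0 0 1;0 2.4 -1 0 1;0 2.4 -2.5 0 1;0 2.4 -4 0 1;0 2.4 -5.1 0 1;0 2.4 -5.1 0 1;0 2.4 -5.1 0 1"

```text
clock: 26.63
tcp_pos: [0.5038, 0.1337, 0.2178]
tcp_rot: [0.712, 0.702, -0.0, -0.0]
force: [0.5, -0.4, -1.5]
width: 0.016
grip_force: 31.6
```

servo_tool:
  targets: "0 -0.3 0 0 1;0 -0.6 0 0 1;0 -0.9 0 0 1;0 -1 0 0 1;0 -1 0 0 1"

```text
clock: 27.05
tcp_pos: [0.504, 0.1238, 0.2185]
tcp_rot: [0.712, 0.702, 0.0, 0.0]
force: [0.3, 0.5, -1.7]
width: 0.0158
grip_force: 31.6
```

```bash
python3 st.py 13
```

```text
[0.504  0.124  0.2184] [-0.4791  0.1526 -1.2129] [ 0.0377  0.011  -0.0367]
[([236, 173, 33, 106, 2938], [252.3, 224.1])]
[219.1742 142.8629]
-1 [68, 107, 113, 113, 102, 90, 92, 154, 139, 221, 219, 111, 106, 105, 105, 104, 103, 104, 108, 112, 106, 105]
3 [70, 110, 112, 115, 114, 111, 122, 181, 221, 224, 185, 108, 105, 105, 104, 104, 102, 104, 104, 106, 106, 105]
7 [106, 112, 112, 112, 88, 109, 142, 147, 210, 225, 156, 106, 105, 105, 104, 104, 102, 105, 104, 104, 106, 99]
11 [69, 79, 121, 134, 153, 181, 134, 157, 193, 200, 124, 105, 105, 104, 104, 103, 102, 101, 99, 96, 96, 84]
```

Pitch held at about 0.3 rad. Approach the wall in small steps.

servo_tool:
  targets: "0 -0.1 0 0 1;0 -0.2 0 0 1;0 -0.3 0 0 1;0 -0.3 0 0 1"

```text
clock: 27.48
tcp_pos: [0.5039, 0.121, 0.2182]
tcp_rot: [0.712, 0.702, -0.0, -0.0]
force: [-1.2, 0.5, -1.3]
width: 0.0156
grip_force: 31.6
```

servo_tool:
  targets: "0 -0.1 0 0 1;0 -0.2 0 0 1;0 -0.3 0 0 1;0 -0.3 0 0 1"

```text
clock: 27.82
tcp_pos: [0.5041, 0.1196, 0.2187]
tcp_rot: [0.712, 0.703, 0.002, -0.001]
force: [-0.1, 11.5, 0.7]
width: 0.016
grip_force: 32.9
```

servo_tool:
  targets: "0 -0.16 0.37 0 1;0 -0.34 0.74 0 1;0 -0.55 1.1 0 1;0 -0.75 1.45 0 1;0 -0.75 1.45 0 1"

```text
clock: 28.23
tcp_pos: [0.5039, 0.1133, 0.2334]
tcp_rot: [0.711, 0.703, 0.002, -0.002]
force: [-1.7, 22.1, 0.2]
width: 0.0158
grip_force: 42.9
```

```bash
python3 st.py 14
```

```text
[0.5038 0.1134 0.2332] [-0.8245 20.3524  0.4638] [ 4.5303  0.2995 -0.1079]
[([237, 187, 33, 95, 2668], [252.5, 232.8])]
[219.6801 140.5811]
-1 [72, 99, 111, 112, 109, 97, 104, 89, 136, 191, 229, 214, 110, 105, 105, 105, 104, 103, 104, 105, 106, 106]
3 [68, 105, 110, 113, 127, 107, 112, 124, 185, 224, 227, 171, 107, 105, 105, 104, 104, 103, 104, 104, 105, 106]
7 [88, 111, 110, 112, 100, 110, 115, 172, 134, 218, 227, 151, 105, 105, 105, 103, 103, 102, 104, 104, 104, 105]
11 [63, 65, 82, 114, 144, 181, 183, 157, 159, 171, 196, 116, 104, 104, 104, 103, 103, 102, 91, 81, 80, 80]
```

servo_tool:
  targets: "0 -0.15 0.35 0 1;0 -0.38 0.68 0 1;0 -0.64 1 0 1;0 -0.9 1.3 0 1;0 -0.9 1.3 0 1"

```text
clock: 28.75
tcp_pos: [0.5038, 0.1045, 0.2468]
tcp_rot: [0.711, 0.703, 0.003, -0.002]
force: [-3.2, 22.1, 5.0]
width: 0.0158
grip_force: 44.2
```

```bash
python3 st.py 15
```

```text
[0.5039 0.1045 0.2467] [-3.4858 21.3634  5.463 ] [ 4.7516  0.6735 -0.1594]
[([236, 216, 34, 72, 2066], [252.4, 250.1])]
[220.1379 138.3397]
-1 [97, 73, 85, 108, 115, 117, 117, 147, 82, 95, 172, 157, 168, 136, 106, 104, 105, 104, 103, 102, 104, 106]
3 [93, 74, 98, 109, 116, 117, 117, 117, 114, 117, 181, 196, 188, 118, 105, 103, 104, 104, 102, 102, 104, 104]
7 [70, 76, 110, 109, 115, 116, 117, 107, 103, 164, 156, 152, 160, 105, 105, 104, 103, 103, 102, 102, 104, 104]
11 [61, 63, 71, 102, 133, 130, 151, 176, 150, 130, 177, 195, 154, 106, 104, 104, 103, 103, 102, 97, 83, 79]
```

servo_tool:
  targets: "0 -0.2 0.3 0 1;0 -0.45 0.6 0 1;0 -0.75 0.85 0 1;0 -1.1 1.1 0 1;0 -1.1 1.1 0 1"

```text
clock: 29.27
tcp_pos: [0.5038, 0.0931, 0.258]
tcp_rot: [0.711, 0.703, 0.003, -0.002]
force: [-3.4, 18.4, 7.5]
width: 0.0154
grip_force: 44.4
```

```bash
python3 st.py 16
```

```text
[0.5038 0.0932 0.2579] [-5.4599 19.0055  6.7962] [ 4.2021  0.9811 -0.2808]
[([235, 241, 35, 48, 1370], [252.4, 263.6])]
[220.777  137.0196]
-1 [103, 91, 70, 98, 117, 118, 118, 118, 102, 78, 105, 109, 127, 129, 104, 104, 105, 104, 103, 102, 102, 104]
3 [107, 87, 72, 103, 119, 119, 119, 118, 112, 113, 119, 138, 169, 149, 105, 104, 104, 104, 103, 101, 103, 103]
7 [66, 71, 105, 109, 116, 117, 116, 116, 99, 100, 161, 128, 156, 104, 104, 103, 103, 103, 102, 101, 103, 103]
11 [66, 62, 70, 74, 83, 130, 134, 128, 152, 166, 137, 143, 154, 108, 103, 103, 102, 102, 101, 102, 83, 77]
```

servo_tool:
  targets: "0 0.6 -0.6 0 1;0 1.2 -1.4 0 1;0 1.8 -1.4 0 1;0 2.2 -1.4 0 1;0 2.2 -1.4 0 1;0 2.2 -1.4 0 1;0 2.2 -1.4 0 1;0 2.2 -1.4 0 1"

```text
clock: 30.03
tcp_pos: [0.5039, 0.1125, 0.2426]
tcp_rot: [0.712, 0.702, 0.0, -0.0]
force: [-0.4, 2.4, -2.7]
width: 0.0159
grip_force: 35.2
```

```bash
python3 st.py 17
```

```text
[0.5039 0.1125 0.2426] [ 0.4069  2.4808 -3.0241] [ 0.7063  0.0451 -0.0459]
[([236, 226, 34, 67, 1962], [252.4, 257.8])]
[219.6871 138.2667]
-1 [98, 74, 85, 108, 115, 116, 116, 116, 101, 120, 155, 155, 170, 150, 105, 104, 105, 104, 103, 102, 105, 106]
3 [96, 68, 98, 108, 117, 117, 117, 117, 118, 133, 193, 210, 187, 118, 105, 104, 104, 103, 102, 102, 104, 104]
7 [70, 77, 108, 110, 115, 115, 126, 133, 142, 164, 183, 126, 195, 109, 104, 104, 103, 103, 102, 103, 104, 103]
11 [61, 63, 72, 76, 108, 141, 174, 162, 177, 152, 159, 167, 154, 105, 104, 103, 103, 102, 101, 97, 82, 79]
```

servo_tool:
  targets: "0 0.5 0 0 1;0 1 0 0 1;0 1.5 0 0 1;0 1.5 0 0 1;0 1.5 0 0 1;0 1.5 0 0 1;0 1.5 0 0 1"

```text
clock: 30.72
tcp_pos: [0.504, 0.1275, 0.2427]
tcp_rot: [0.712, 0.702, -0.0, 0.0]
force: [0.4, -0.3, -1.2]
width: 0.0157
grip_force: 34.5
```

```bash
python3 st.py 18
python3 - <<'E'
from h import *
# box visible in side? compare s5/s12-era box area vs now; knob view etc.
print([sensors.get_state()['force'] for _ in range(1)])
E
```

```text
[0.5039 0.1275 0.2427] [-0.0357 -0.4116 -1.5875] [ 0.0424  0.0128 -0.0187]
[([236, 225, 34, 70, 1987], [252.4, 258.1])]
[218.7411 136.0828]
-1 [94, 88, 97, 108, 115, 116, 122, 136, 116, 116, 179, 214, 214, 143, 146, 105, 105, 105, 104, 103, 101, 104]
3 [94, 74, 101, 108, 116, 117, 116, 117, 116, 128, 210, 217, 207, 144, 126, 104, 103, 104, 104, 103, 102, 104]
7 [69, 105, 108, 110, 115, 115, 126, 120, 129, 205, 217, 216, 178, 185, 108, 104, 103, 103, 102, 102, 102, 103]
11 [62, 68, 75, 77, 102, 184, 177, 162, 175, 142, 160, 174, 132, 152, 105, 104, 103, 103, 102, 100, 102, 96]
[array([-0.0357, -0.4116, -1.5875])]
```

Run:
```python
from h import *
g=cv2.cvtColor(cv2.imread('pics/s18.png'),cv2.COLOR_BGR2GRAY)[146:168:1,204:236:1]; print('\n'.join(' '.join('%3d'%x for x in r) for r in g))
```

```text
98 129 164 126 118 103  86 110 116 113 117 118 118 116 116 116 116 117 117 117 116 116 115 114 119 164 184 118  98  95  86  70
 85 129 166 132 118 112  98  97 111 114 116 118 118 116 116 116 116 116 117 117 116 116 116 116 122 172 194 126 104 101  98  85
 84 121 157 131 115 111 107 104 111 115 116 118 118 121 122 117 116 117 116 117 116 117 126 131 121 156 177 129 106 102  98  92
 98 113 129 118 111 109 108 107 110 116 116 117 121 141 156 123 117 117 116 116 117 117 128 134 121 138 157 139 108 101 100 100
104 107 109 109 108 109 108 109 116 125 118 117 119 129 136 119 117 117 117 116 116 116 120 123 119 129 162 168 117 101  99 100
107 107 107 108 108 108 107 113 144 168 126 116 117 118 118 115 116 117 116 116 117 116 119 128 130 127 174 191 124  99  98 100
109 109 109 109 110 109 109 114 149 175 136 118 117 117 116 115 116 116 116 116 116 118 129 147 146 134 175 191 122  99  98 100
105 109 109 110 109 109 109 111 134 160 146 120 117 117 116 115 116 116 116 117 125 142 156 178 193 170 149 152 110  99  99 103
102 107 108 108 108 108 108 109 122 154 165 124 116 117 116 116 120 127 128 1
[... 1014 characters left out ...]
 136 144 153 169 183 185 190 181 168 152 141 140 143 145 146
118 163 190 140 113 114 123 129 128 132 141 152 171 188 188 193 184 176 163 146 142 144 143 145 138 129 120 113 110 108 107 108
110 153 187 169 162 165 182 193 185 178 165 149 145 149 146 148 142 136 126 117 112 109 108 108 107 106 105 105 104 105 103 104
 97 120 152 154 144 138 144 151 144 138 129 118 113 111 109 109 108 107 106 106 105 105 105 104 105 104 104 104 104 104 104 103
111 116 122 122 117 110 109 110 109 108 107 106 106 106 105 105 105 105 104 105 104 104 104 104 104 104 104 104 103 104 103 103
116 115 113 109 108 107 106 105 105 105 105 105 105 104 105 104 105 105 105 104 104 104 104 104 103 103 103 103 103 103 103 103
```

servo_tool:
  targets: "0 0 1.5 0 1;0 0 3.5 0 1;0 -2 4.5 0 1;0 -5 4.5 0 1;0 -8 4.5 0 1;0 -11 4.5 0 1;0 -14 4.5 0 1;0 -17 4.5 0 1;0 -20 4.5 0 1;0 -23 4.5 -0.1 1"

```text
clock: 31.65
tcp_pos: [0.5037, -0.104, 0.2879]
tcp_rot: [0.745, 0.667, 0.0, 0.0]
force: [0.6, -0.3, -0.4]
width: 0.0156
grip_force: 34.5
```

servo_tool:
  targets: "0.6 -3 0 -0.1 1;1.2 -6 0 -0.2 1;1.8 -9 0 -0.3 1;2.4 -12 0 -0.4 1;3 -15 0 -0.5 1;3.6 -18 0 -0.6 1;4.2 -21 0 -0.7 1;4.8 -24 0 -0.8 1;5.4 -26.5 0 -0.9 1;6 -27.5 0 -1 1"

```text
clock: 32.48
tcp_pos: [0.5633, -0.3806, 0.2868]
tcp_rot: [0.975, 0.223, -0.0, -0.0]
force: [1.0, -0.4, -0.8]
width: 0.0158
grip_force: 34.5
```

servo_tool:
  targets: "0 0 -2 -0.1 1;0 0 -5 -0.2 1;0 0 -8 -0.3 1;0 0 -11 -0.367 1;0 0 -14 -0.367 1;0 0 -17 -0.367 1;0 0 -19 -0.367 1;0 0 -20 -0.367 1;0 0 -20 -0.367 1"

```text
clock: 33.23
tcp_pos: [0.5631, -0.3769, 0.0853]
tcp_rot: [0.999, 0.045, -0.001, -0.001]
force: [-0.9, 0.2, -0.7]
width: 0.016
grip_force: 34.5
```

```bash
python3 st.py 19|head -2
python3 - <<'E'
from h import *
print(Q.from_quat(sensors.get_state()['tcp_rot']).as_matrix()[:,1])
E
```

```text
[ 0.5643 -0.3778  0.0889] [-0.0925  0.2154 -1.0752] [0.0863 0.0479 0.0065]
[([235, 225, 35, 78, 2187], [252.4, 262.5])]
[ 0.0906 -0.9959  0.0009]
```

servo_tool:
  targets: "0 0 -0.7 0 1;0 0 -1.4 0 1;0 0 -2.1 0 1;0 0 -2.6 0 1;0 0 -3.1 0 1;0 0 -3.6 0 1;0 0 -3.6 0 1"

```text
clock: 33.92
tcp_pos: [0.566, -0.3777, 0.0535]
tcp_rot: [0.999, 0.046, 0.002, 0.001]
force: [6.4, 0.2, 10.1]
width: 0.0157
grip_force: 30.2
```

servo_tool:
  targets: "0 0 -0.3 0 1;0 0 -0.6 0 1;0 0 -0.9 0 1;0 0 -1.2 0 1;0 0 -1.5 0 1;0 0 -1.8 0 1;0 0 -1.8 0 1;0 0 -1.8 0 1"

```text
clock: 34.58
tcp_pos: [0.5648, -0.3777, 0.0345]
tcp_rot: [0.999, 0.046, 0.001, 0.001]
force: [2.4, -0.6, 3.3]
width: 0.0159
grip_force: 30.0
```

```bash
python3 st.py 20|head -2
```

```text
[ 0.5646 -0.3776  0.0344] [ 3.6492 -0.0011  3.999 ] [-0.0418 -0.1899  0.1105]
[([235, 204, 35, 99, 2739], [252.2, 251.0])]
```

servo_tool:
  targets: "0 0 -0.3 0 1;0 0 -0.6 0 1;0 0 -0.9 0 1;0 0 -1.2 0 1;0 0 -1.2 0 1;0 0 -1.2 0 1"

```text
clock: 35.18
tcp_pos: [0.5638, -0.3774, 0.0216]
tcp_rot: [0.999, 0.045, -0.0, -0.0]
force: [1.4, -0.1, 1.9]
width: 0.0158
grip_force: 30.0
```

```bash
python3 st.py 21|head -2
```

```text
[ 0.5638 -0.3774  0.0216] [ 1.7087 -0.2975  1.0676] [ 0.0403 -0.0719  0.0492]
[([235, 199, 35, 104, 2762], [252.4, 251.3])]
```

servo_tool:
  targets: "0 0 -0.1 0 1;0 0 -0.25 0 1;0 0 -0.25 0 1"

```text
clock: 35.53
tcp_pos: [0.564, -0.3774, 0.0191]
tcp_rot: [0.999, 0.045, 0.0, 0.0]
force: [3.2, -0.2, 3.7]
width: 0.0157
grip_force: 30.0
```

servo_tool:
  targets: "0 0 0 0 2;0 0 0 0 3;0 0 0 0 4;0 0 0 0 5;0 0 0 0 5;0 0 0 0 5;0 0 3 0 5;0 0 6 0 5;0 0 9 0 6;0 0 13 0 7"

```text
clock: 36.37
tcp_pos: [0.5632, -0.3768, 0.1487]
tcp_rot: [0.999, 0.045, -0.001, -0.001]
force: [-0.3, -0.1, 0.5]
width: 0.0599
grip_force: 0.0
```

servo_tool:
  targets: "0 2 0 0.12 9;-0.5 5 0 0.24 9;-1 8 0 0.36 9;-2 11 0 0.48 9;-3 14 -1 0.6 9;-4 17 -2 0.72 9;-5 20 -3 0.84 9;-6.3 21 -4 0.96 9;-6.3 21 -4.5 1.08 9;-6.3 21 -4.5 1.2 9"

```text
clock: 37.2
tcp_pos: [0.5001, -0.1664, 0.1034]
tcp_rot: [0.797, 0.604, -0.0, -0.001]
force: [-0.3, -0.8, 0.7]
width: 0.0899
grip_force: 0.0
```

servo_tool:
  targets: "0 0 0 0.12 9;0 0 0 0.24 9;0 0 0 0.27 9;0 0 0 0.27 9"

```text
clock: 37.53
tcp_pos: [0.5009, -0.1674, 0.1043]
tcp_rot: [0.71, 0.704, -0.0, 0.0]
force: [0.3, -0.2, -0.6]
width: 0.0902
grip_force: 0.0
```

```bash
cat > bx.py <<'E'
from h import *
import sys
c=save('wrist',sys.argv[1]); print(sensors.get_state()['tcp_pos'],c['eye'])
# rectify floor plane z=.043 of the box to a top view, 2 mm cells
g=cv2.cvtColor(c['pixels'],cv2.COLOR_BGR2GRAY); cx,cy=.5025,.075
ys=np.arange(cy+.04,cy-.044,-.004); xs=np.arange(cx-.04,cx+.042,.004)
m=np.array([[proj(c,(x,y,.043)) for x in xs] for y in ys],np.float32)
print('\n'.join('%.3f '%y+' '.join('%3d'%v for v in r) for y,r in zip(ys,cv2.remap(g,m[...,0],m[...,1],1))))
E
python3 bx.py b1
python3 - <<'E'
from h import *
a=cv2.imread('pics/s5.png'); b=save('side','s22')['pixels']
for im in (a,b):
    g=im[270:330,235:310].astype(int); m=((g.min(2)>150)&(g.max(2)-g.min(2)<25)).astype(np.uint8)
    n,l,st,ce=cv2.connectedComponentsWithStats(m); i=1+st[1:,4].argmax(); pts=np.argwhere(l==i)[:,::-1]+[235,270]
    print(st[i],ce[i]+[235,270],[pts[np.argmin(f)] for f in (pts[:,0],-pts[:,0],pts[:,1],-pts[:,1])])
E
```

```text
[ 0.5009 -0.1674  0.1043] [ 0.502  -0.0842  0.2659]
0.115   0   0   0   0   0   0   0   0   0   0   0   0   0   0   0   0   0   0   0   0   0
0.111   0   0   0   0   0   0   0   0   0   0   0   0   0   0   0   0   0   0   0   0   0
0.107   0   0   0   0   0   0   0   0   0   0   0   0   0   0   0   0   0   0   0   0   0
0.103   0   0   0   0   0   0   0   0   0   0   0   0   0   0   0   0   0   0   0   0   0
0.099   0   0   0   0   0   0   0   0   0   0   0   0   0   0   0   0   0   0   0   0   0
0.095   0   0   0   0   0   0   0   0   0   0   0   0   0   0   0   0   0   0   0   0   0
0.091   0   0   0   0   0   0   0   0   0   0   0   0   0   0   0   0   0   0   0   0   0
0.087   0   0   0   0   0   0   0   0   0   0   0   0   0   0   0   0   0   0   0   0   0
0.083   0   0   0   0   0   0   0   0   0   0   0   0   0   0   0   0   0   0   0   0   0
0.079   0   0   0   0   0   0   0   0   0   0   0   0   0   0   0   0   0   0   0   0   0
0.075   0   0   0   0   0   0   0   0   0   0   0   0   0   0   0   0   0   0   0   0   0
0.071   0   0   0   0   0   0   0   0   0   0   0   0   0 
[... 379 characters left out ...]
   0   0   0
0.051   0   0   0   0   0   0   0   0   0   0   0   0   0   0   0   0   0   0   0   0   0
0.047   0   0   0   0   0   0   0   0   0   0   0   0   0   0   0   0   0   0   0   0   0
0.043   0   0   0   0   0   0   0   0   0   0   0   0   0   0   0   0   0   0   0   0   0
0.039   0   0   0   0   0   0   0   0   0   0   0   0   0   0   0   0   0   0   0   0   0
0.035   0   0   0   0   0   0   0   0   0   0   0   0   0   0   0   0   0   0   0   0   0
[ 13  24  31  18 230] [260.1913 302.0739] [array([248, 297]), array([278, 299]), array([257, 294]), array([254, 311])]
[ 13  21  31  21 356] [261.2388 300.3848] [array([248, 297]), array([278, 300]), array([267, 291]), array([253, 311])]
```

servo_tool:
  targets: "0 2.5 2 0 9;0 5 3 0 9;0 5.5 3 0 9;0 5.5 3 0 9"

```text
clock: 37.97
tcp_pos: [0.5012, -0.1114, 0.1346]
tcp_rot: [0.71, 0.704, 0.0, 0.0]
force: [-0.2, -0.7, 0.1]
width: 0.0901
grip_force: 0.0
```

```bash
sed -i 's/^print(.\\n.*$/R=cv2.remap(g,m[...,0],m[...,1],1)\nprint("\\n".join("%.3f "%y+" ".join("%3d"%v for v in r) for y,r in zip(ys,R) if r.any()))/' bx.py; python3 bx.py b2
```

```text
[ 0.5009 -0.1122  0.1341] [ 0.5022 -0.0282  0.2962]
0.059  48  64  65  65  90  85  80  74 113 124 113 107  49  71  67  61  59  44  23  19  15
0.055  50  63  64  65 101  99  98 101 109 114 115 115 118  85  80  83  83  63  63  64  51
0.051 109 110 127 158 156 156 156 154 153 155 158 156 157 155 154  83  80  79  80  73  60
0.047 186 186 182 183 184 182 181 180 181 181 179 179 174 174 173 172 171 173 168 165 166
0.043  76  77  80  83  87  93  92  96  97 103 104 105 108 110 112 116 117 120 123 120 130
0.039  49  49  49  50  49  47  48  46  48  48  47  52  50  50  50  49  49  49  47  47  48
0.035 112  54  52  53  52  56  54  54  68  79  80  82  78  77  77  77  75  70  65  67  72
```

servo_tool:
  targets: "0 2 0 0 9;0 4 -1 0 9;0 4 -1 0 9;0 4 -1 0 9"

```text
clock: 38.35
tcp_pos: [0.5006, -0.0727, 0.1234]
tcp_rot: [0.711, 0.704, -0.001, -0.001]
force: [-0.2, 0.6, -0.8]
width: 0.0903
grip_force: 0.0
```

```bash
python3 bx.py b3
```

```text
[ 0.5008 -0.0732  0.1238] [0.5021 0.0104 0.285 ]
0.091 142 147 150 152 153 161 160 165 167 173 177 181 183 185 189 193 195 197 201 205 208
0.087 102 102 102 102 100 102 102 101 103 104 103 102 100 104 101 102 102 104 104 103 105
0.083 101  98 105 101 100 102  99 103  99 101 102 101 101  99 101 101 101 102 100 101 100
0.079  98  97 100  99 101 101  99 101  99 100 102 101 101 100 103 104 102 101 102 102 101
0.075 100 100 101  99  98  99  99  98  99  99  99  99  97  98 101 100 100  97 100 101 101
0.071  95  98 100  97  96  97 100  98  99  99  96  98  98  98  97  95  98  95  98  96  97
0.067  62  83 104 102 100 101 102 104 101 102 102 103 100 102 100 100 102 104 117  84  64
0.063  61  82  82 104 102 103  99 102 101 100 102 101 103 100 100 101 100 101  80  83  64
0.059  64  79  82  82 126 126 129 130 215 231 228 225 133 185 181 175 171 113  82  83  64
0.055  64  82  83  83 121 122 123 127 130 133 134 128 131  84  80  82  81  81  84  82  61
0.051  67  81 152 195 195 196 196 196 195 196 195 194 194 192 193 149 144 139 138 134  77
0.047  63  88 173 201 202 201 200 197 196 208 210 209 209 207 205 206 204 204 200 188  77
0.043 183 193 208 232 231 232 232 232 232 233 233 232 233 232 233 233 231 232 229 193  92
0.039 221 219 222 221 221 221 222 223 221 222 222 221 222 221 220 218 219 217 216 212 211
0.035  73  79  81  83  84  95  98  98 102 107 108 108 108 113 115 118 120 124 134 131 134
```

servo_tool:
  targets: "-2 -2 0 0.12 9;-5 -3 0 0.24 7;-8 -3 0 0.36 5;-10 -3 0 0.48 3;-11 -3 0 0.6 1;-11 -3 0 0.72 0;-11 -3 0 0.84 0;-11 -3 0 0.96 0;-11 -3 0 1.08 0;-11 -3 0 1.2 0"

```text
clock: 39.23
tcp_pos: [0.391, -0.1035, 0.1244]
tcp_rot: [0.187, 0.982, -0.0, 0.0]
force: [0.9, -0.5, -0.5]
width: 0.0333
grip_force: 0.0
```

servo_tool:
  targets: "0 2 -1 0.12 0;0 5 -2 0.24 0;0 8 -2.3 0.37 0;0 11 -2.3 0.37 0;0 14 -2.3 0.37 0;0 17 -2.3 0.37 0;0 17.8 -2.3 0.37 0;0 17.8 -2.3 0.37 0"

```text
clock: 39.9
tcp_pos: [0.3913, 0.0762, 0.1013]
tcp_rot: [0.005, 1.0, -0.0, 0.0]
force: [-0.2, -0.1, 0.7]
width: 0.0003
grip_force: 0.0
```

```bash
sed -i 's/\.043)/.045)/; s/if r.any()/if r.any()/' bx.py; python3 bx.py b4
```

```text
[0.3912 0.0752 0.1013] [0.3081 0.0766 0.2629]
0.115  31  28  27  30  29  28  31  29  31  30  30  32  31  31  31  32  32  32  30  33  30
0.111  30  29  33  27  31  28  25  29  31  30  30  32  32  32  34  31  30  32  30  28  30
0.107  27  30  33  30  29  26  29  30  29  32  33  30  31  36  34  31  28  33  30  30  33
0.103  32  29  30  31  29  25  28  27  33  31  32  30  29  33  28  30  32  32  32  31  31
0.099  32  30  29  28  28  26  29  30  32  32  32  32  30  32  30  31  29  29  31  29  29
0.095  27  28  29  28  26  28  30  28  29  32  26  33  31  29  32  30  32  32  30  30  28
0.091  29  30  28  32  31  35  30  30  29  30  32  31  31  31  30  29  30  31  31  31  30
0.087  31  30  29  28  27  31  31  29  31  33  33  34  32  29  33  33  29  28  33  29  30
0.083  29  26  27  31  28  33  31  30  34  36  34  35  37  36  31  33  34  32  27  29  30
0.079  88  85  86  96  98  96 100 100 100 103 108 106 107 105 122 108 121 109  99  97  96
0.075  46  73  83  83  79  60  56  60  61  64  64  61  63 141 228 156 182 171 123 119 124
0.071  95  94  87 100  98 103 102 109 103 103 106 103 103 111 145 127 104 107 115 112 116
0.067  26  30  29  28  26  27  28  29  34  36  33  34  35  34  37  37  40  38  30  30  30
0.063  30  28  27  32  29  29  30  27  32  33  33  29  30  29  31  31  33  30  30  33  30
0.059  27  30  32  33  31  28  29  32  30  35  31  30  28  29  31  31  31  30  33  31  28
0.055  30  27  29  30  31  27  29  31  31  34  32  32  30  30  32  33  32  27  29  32  31
0.051  27  30  28  32  28  27  31  29  32  33  31  31  29  31  30  29  31  32  30  34  30
0.047  20  27  30  29  29  31  27  31  31  33  31  29  33  29  31  32  32  33  29  31  30
0.043  29  30  29  31  29  28  29  30  31  33  30  33  32  31  32  31  32  27  33  31  32
0.039  28  29  30  27  30  29  27  29  33  32  29  29  35  30  32  30  32  31  34  30  30
0.035  28  30  28  32  30  28  27  28  32  32  28  31  32  33  30  33  31  29  34  31  30
```

servo_tool:
  targets: "0 0 0 0 9.4;0 0 0 0 9.4;0 0 0 0 9.4;0 0 0 0 9.4;0 0 0 0 9.4;0 0 0 0 9.4;0 0 0 0 9.4;0 0 0 0 9.4"

```text
clock: 40.62
tcp_pos: [0.3909, 0.0756, 0.1012]
tcp_rot: [0.005, 1.0, -0.0, -0.0]
force: [-0.1, -0.7, -0.6]
width: 0.0503
grip_force: 0.0
```

```bash
sed -i 's/np.arange(cx-.04,cx+.042,.004)/np.arange(cx-.012,cx+.045,.0025)/; s/-.044,-.004/-.044,-.003/' bx.py; python3 bx.py b5
```

```text
[0.3909 0.0756 0.1012] [0.3078 0.0761 0.2628]
0.115  61  64  63  65  66  68  69  66  66  67  72  77  79  76  81  79  78  80  79  78  77  79  77
0.112  66  64  66  66  68  66  68  69  64  68  77  88  86  89  88  87  88  84  83  77  82  81  83
0.109  64  64  66  66  68  66  65  69  67  64  76  88  89  88  90  88  88  89  83  80  79  80  78
0.106  63  66  66  64  66  68  67  66  67  66  98 103  91  89  87  87  87  90  83  78  80  77  80
0.103  62  66  66  67  67  69  68  68  66  64 105 109  91  89  90  89  92  90  85  82  85  89  94
0.100  64  61  67  65  68  63  66  70  65  65 109 112  90  90  90  87 104 120 123 121 123 125 127
0.097  62  65  66  66  68  67  67  68  66  66 132 108  90  92  87  90 108 130 129 126 129 127 131
0.094  62  64  65  66  68  67  67  66  67  67 146 184 188 184 125  90 105 131 131 125 125 128 131
0.091  65  65  67  64  68  67  70  66  66  71 160 204 197 170 114  96 123 132 129 128 126 128 131
0.088  63  64  66  65  68  69  64  67  67  72 159 186 123  92 111 170 189 133 129 124 127 130 128
0.085  63  64  65  65  67  68  67  66  67  73 161 177 105 125 195 230 192 
[... 989 characters left out ...]
28 129 132 127
0.052  62  66  63  66  67  67  67  67  66  75 150 178 172 168 183 193 158 132 129 127 132 132 131
0.049  65  67  66  67  68  68  66  70  66  83 178 215 214 213 213 208 164 132 132 130 127 134 130
0.046  64  64  68  67  67  68  67  66  64  87 202 234 234 234 234 231 180 131 131 130 130 130 131
0.043  62  66  67  63  69  68  66  67  67  85 201 235 235 234 233 222 173 141 127 127 128 134 131
0.040  65  65  63  63  69  69  67  66  66  71 116 137 141 143 145 132 118 112  92  89 100 109 113
0.037  65  63  65  64  68  68  65  67  67  64  74  81  82  84  83  81  77  79  79  77  83  81  81
0.034  64  66  65  68  67  67  68  67  66  64  73  80  78  75  78  77  75  76  78  79  76  76  74
```

servo_tool:
  targets: "-1 0 3 0 9;-1 -1 7 -0.12 9;-1 -2 11 -0.24 9;0 -4 15 -0.36 9;2 -6 15 -0.48 9;4 -8 15 -0.6 9;7 -9 15 -0.72 9;9 -9 15 -0.84 9;11.2 -9 15 -0.96 9;11.2 -9 15 -1.08 9"

```text
clock: 41.5
tcp_pos: [0.5052, -0.0147, 0.2504]
tcp_rot: [0.521, 0.853, -0.0, -0.0]
force: [0.1, -0.3, -0.4]
width: 0.0899
grip_force: 0.0
```

servo_tool:
  targets: "0 0 0 -0.12 9;0 0 0 -0.24 9;0 0 0 -0.36 9;0 0 0 -0.48 9;0 0 0 -0.48 9;0 0 0 -0.48 9"

```text
clock: 42.0
tcp_pos: [0.5029, -0.0143, 0.2511]
tcp_rot: [0.706, 0.708, -0.0, -0.0]
force: [0.2, -0.8, -0.7]
width: 0.0894
grip_force: 0.0
```

```bash
sed -i 's/^cx.*//; s/^ys=.*/ys=np.arange(.105,.045,-.003); xs=np.arange(.473,.535,.003)/' bx.py; python3 bx.py b6
python3 - <<'E'
from h import *
c=load('b6'); im=cv2.imread('pics/b6.png'); g=cv2.cvtColor(im,cv2.COLOR_BGR2GRAY)
for X in [(.4475,.1435,.19),(.5602,.0423,.19),(.483,.095,.12),(.523,.054,.12)]: print(proj(c,X).round())
E
```

```text
[ 0.5029 -0.0143  0.2511] [0.503  0.0688 0.4127]
0.105 164 184 185 185 184 184 185 183 183 183 184 183 182 183 183 182 182 182 181 181 176
0.102 142 176 187 187 187 185 189 187 186 185 186 186 186 185 185 185 184 183 183 179 170
0.099 136 153 169 169 169 170 173 173 172 174 172 177 178 178 176 177 177 178 177 172 168
0.096 139 136  93  88  84  85  89 109 126 123 125 145 158 142 110 104 106 103 126 164 166
0.093 141 134  93  90  92  93  92 152 182 182 182 193 226 184 160 139 135 135 128 164 166
0.090 140 133  95  98  98 100 103 160 195 193 193 192 190 191 181 151 151 150 134 164 170
0.087 138 135  94 101 101 104 102 160 195 193 194 193 194 194 182 153 151 148 136 165 169
0.084 119 116  95 102 101 100 100 131 152 149 152 151 149 150 161 137 137 143 139 165 168
0.081 100  99  91 101 101 101  99 100 103 101 101 100 103 103  94  66  65  81 130 164 165
0.078 101  98  90  99 101  99 100 100 100 103 101  94 111 109  96  62  58  65 118 151 158
0.075 100  99  91 100  99 101 101 102 102 100 103 131 147 142 135  78  59  60  87  98 105
0.072 100  97  91 101  98 101 100 102  98  98 135 130  83  91 147  97  59  62  81  92  93
0.069  99  97  90 100 100  99 101  99 104  96 132 104  56  62 115  98  61  61  84  93  94
0.066 103  98  91  99  98  99  97  98 101 101 128 126  73  81 125  85  60  63  83  93  95
0.063 100  98  91 100 100  96  98 100  98  98 111 137 140 158 136  83  65  67  86  94  93
0.060 100  95  78  78  87  87  96 100 101  99 102 104 115 146 149 139 134 126  92  94  95
0.057  99  94  73  59  60  61  77  80  94  99 100 102  95 100 110 110 108 102  91  92  97
0.054  86  79  69  59  58  57  58  58  70  75  77  74  73  79  93  98  85  74  92  93  94
0.051  80  79  68  62  59  59  61  62  60  62  60  60  58  77 141 146 143 127 104 105  96
0.048  78  82  79  77  76  74  79  80  80  74  79  79  76  80  98 100  97  99 122 147 126
[175.   3.]
[323. 146.]
[233.  84.]
[272. 126.]
```

Run:
```python
from h import *
def rect(f,im,z,xs,ys):
    c=f; m=np.array([[proj(c,(x,y,z)) for x in xs] for y in ys],np.float32); return cv2.remap(im,m[...,0],m[...,1],1)
b=load('b2'); ib=cv2.imread('pics/b2.png'); c6=load('b6'); i6=cv2.imread('pics/b6.png')
w1=dict(load('a1'),eye=np.array([.4955,-.0766,.4139])); i1=cv2.imread('pics/w1.png')
# carriage plate between box and knob (fine gray, 5 mm)
xs=np.arange(.465,.54,.005); ys=np.arange(.03,-.06,-.005)
print((cv2.cvtColor(rect(b,ib,.038,xs,ys),6)))
# bench: low saturation now vs before
xs=np.arange(.42,.64,.002); ys=np.arange(.02,-.2,-.002)
S=lambda c,i: cv2.GaussianBlur(cv2.cvtColor(rect(c,i,.004,xs,ys),cv2.COLOR_BGR2HSV)[...,1],(5,5),0)
d=((S(b,ib)<60)&(S(w1,i1)>90)).astype(np.uint8); n,l,st,ce=cv2.connectedComponentsWithStats(d)
print([(st[i,2:].tolist(),[round(xs[int(ce[i][0])],3),round(ys[int(ce[i][1])],3)]) for i in range(1,n) if st[i,4]>12])
```

```text
[[253 253 253 253 252 253 253 252 253 253 253 253 253 253 254 188]
 [252 253 252 253 253 253 253 253 253 253 253 253 253 253 254 175]
 [253 253 253 253 252 253 253 253 253 253 253 253 253 253 254 184]
 [253 229 254 253 252 253 253 253 253 253 253 253 253 252 254 189]
 [253 112 142 253 253 253 253 253 253 253 253 253 253 114 215 168]
 [165 218 251 253 253 253 253 253 253 253 253 253 253 251 254 160]
 [165 169 169 172 173 201 254 253 254 253 253 253 253 253 254 170]
 [168 170 172 172 166  37  22  31  32  39  29 167 254 253 254 161]
 [167 168 169 161  22  21  22  23  10  34  49  33 207 253 254 148]
 [167 170 168  34  18  21  23  16  22  26  26  17 180 245 254 152]
 [168 168 170  18  21  26  95 167 120  26  18  18 135 176 182  81]
 [169 172 152  18  18  14 167 169 169  18  25  21 103 177 180  73]
 [167 171 159  16  13  19 142 167 151  30  22  18 109 178 181  69]
 [160 169 165  13  20  21  23  22  22  27  20  14 174 178 179  69]
 [110 111 113  13  25  26  16  21  20  19  15 160 254 187 179  65]
 [104  35  93  62  17  18  16  17  19  13  72 253 253  58 167  64]
 [108  94 102 108 107 103  77  39  65 124 175 253 254 103 178  58]
 [ 42  75  62  61  61  76 100  99  99  88  70 110 102  92  76  57]]
[([2, 7, 13], [np.float64(0.458), np.float64(0.016)]), ([2, 7, 14], [np.float64(0.542), np.float64(0.014)]), ([3, 16, 47], [np.float64(0.42), np.float64(-0.164)]), ([26, 24, 392], [np.float64(0.596), np.float64(-0.178)])]
```

```bash
python3 -c "
from h import *
print(close_job())"
```

```text
the job is handed in; nothing more can be done
None
```

The job is handed in. The carriage is at its stop, the scoop's pan showed empty, and the scoop stands level on the bench. I saw several nuts in the kit box, but the camera views did not let me count all four.

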